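# Load the drying box and prop its hood ajar

### The job

These rinsed medals must dry: working from left to right, lift the three upright medals out of the wooden rack one at a time and lower each, upright and without dropping it, to the bottom of the drying box's slots - the leftmost medal into the slot with one stud, the middle one into the slot with two studs, the right one into the slot with three. Then bring the box's hood over from where it leans open (it has a bar handle) and hold it about 40 degrees open (0 is shut), so that the damp gets out but no dust falls in; it has no stay and would fall shut, so do not let it drop, and finish while still holding it there. Leave the other things on the bench where they are.

Things in the scene. Friction and masses are not known exactly. Their poses are not given: they have to be found in the camera images.
- drying_box: fixed grey steel tub, 130 mm deep (x), 180 wide (y), rim 85 high, with an 11 mm ledge in front. Origin on the bench under its centre; x to the back (hinge side), z up; front faces the robot. Inside: deck 50 mm above the bench with three slots 94 mm (x) by 11 mm (y), floor 20 mm above the bench, at y = +50, 0, -50 mm: left to right, marked by 1, 2, 3 brass studs on the ledge.
- slot_1 (a point): slot 1 of the drying box (one stud on the ledge): the point where the centre of a medal lies when it is seated on the slot's floor, 65 mm above the bench and 45 mm above that floor. Axes as the box.
- slot_2 (a point): slot 2 of the drying box (two studs on the ledge): the point where the centre of a medal lies when it is seated on the slot's floor, 65 mm above the bench and 45 mm above that floor. Axes as the box.
- slot_3 (a point): slot 3 of the drying box (three studs on the ledge): the point where the centre of a medal lies when it is seated on the slot's floor, 65 mm above the bench and 45 mm above that floor. Axes as the box.
- hood (a joint): angle of the hood (framed clear panes) about its hinge on the back rim, rad: 0 shut, grows as the front rises, 1.83 (105 degrees) at the open stop, where it starts, leaning back by its weight. Brought forward it tips over at about 1.25 rad and then falls shut. 40 degrees is 0.70 rad. Nearly frictionless, no spring; hood about 0.45 kg.
- hinge_line (a point): middle of the hood's hinge axis (along the box's y), on the back rim, 65 mm behind the box's origin and 88 mm above the bench. Axes as the box.
- hood_bar (a point): middle of the hood's handle: dark steel bar 10 mm thick, 90 mm long, along the box's y, 34 mm off the hood's front face on a bracket at each end. Hood shut, it lies 164 mm in front of and 21 mm above the hinge axis; it turns rigidly about that axis and can turn in the fingers. The shut hood is 130 x 180 x 42 mm. Axes turn with the hood.
- drain_rack: fixed wooden rack, 122 mm deep (x), 172 mm wide (y), 46 mm high at its cheeks, block top 40 mm. Origin on the bench under its centre; x away from the robot, z up. Three slots, 94 by 11 mm, floor 8 mm above the bench, at y = +45, 0, -45 mm hold the medals on edge.
- medal_1: the leftmost (y = +45 mm slot of the rack) medal: octagonal cast gold-coloured medal, 90 mm across flats, 8 mm thick, 0.16 to 0.26 kg, standing on one flat with its top 98 mm above the bench. Origin in the middle of one face; its z axis is level and runs through the thickness, along the rack's -y. Pinch the thickness at the top rim from above.
- medal_1_center (a point): centre of that medal (medal_1), 45 mm below its top edge.
- medal_2: the middle medal: octagonal cast gold-coloured medal, 90 mm across flats, 8 mm thick, 0.16 to 0.26 kg, standing on one flat with its top 98 mm above the bench. Origin in the middle of one face; its z axis is level and runs through the thickness, along the rack's -y. Pinch the thickness at the top rim from above.
- medal_2_center (a point): centre of that medal (medal_2), 45 mm below its top edge.
- medal_3: the rightmost (y = -45 mm slot of the rack) medal: octagonal cast gold-coloured medal, 90 mm across flats, 8 mm thick, 0.16 to 0.26 kg, standing on one flat with its top 98 mm above the bench. Origin in the middle of one face; its z axis is level and runs through the thickness, along the rack's -y. Pinch the thickness at the top rim from above.
- medal_3_center (a point): centre of that medal (medal_3), 45 mm below its top edge.
- resin_jar: amber resin jar with a black cap, 43 mm across, 55 mm high; bystander, leave it alone. Origin under its centre.
- enamel_jar: small white jar, 38 mm across, 42 mm high; bystander, leave it alone. Origin under its centre.
- weight: brass ring weight, 42 mm across, 10 mm high; bystander, leave it alone. Origin under its centre.
- tweezers: steel tweezers, 124 mm long; bystander, leave it alone. Origin under its centre.
- syringe: dispensing syringe, 154 mm long; bystander, leave it alone. Origin under its centre.
- brush: thin wooden touch-up brush, 159 mm long; bystander, leave it alone. Origin under its centre.
- tin: small hinged tin, 65 x 89 x 28 mm; bystander, leave it alone. Origin under its centre.
- scraper: hand scraper, 118 mm long; bystander, leave it alone. Origin under its centre.

How it is judged:
By the outcome, as a careful person would: the job done as asked, in the order asked, and still so for the second after the job is handed in, while the arm keeps its last pose, push and grip.
It also fails if it takes over 72 s, if anything falls off the work surface, if the arm or the gripper's body presses on something with over 40 N, if the wrist force passes 120 N, or if a joint passes its speed limit or range.

### The arm

A 6-joint arm with a two-finger parallel gripper is mounted at the origin on a cart in front of the work surface, level with it; the furniture and walls round the work are solid. World frame = base frame: x ahead of the robot, y to its left, z up, the work surface at z = 0. Lengths are in m, angles in rad, forces in N, time in s.
With the tool pointing down it reaches from about 0.35 to 0.975 m from the base axis. Payload 4.9 kg.
Tool frame: the origin (TCP) lies at the very end of the fingers, on their centre line; the grasp point (between the pads) lies ctrl.grip_point_offset behind it (ctrl.grip_point_offset is the distance from the TCP to the grasp point, in m); z points along the fingers, y is the line along which they close (so a half turn about z gives the same grasp; the last joint's range is limited). The gripper opens to 85 mm and grips with 20 to 120 N. Pads are 22 mm wide; open, the fingers measure 114 mm over their backs; the gripper's body (76 mm by 85 mm) begins 54 mm behind the grasp point. The pads swing forward as they close: fully open they stand 13 mm farther back than shut.
Start: joints at [-1.322, 0.053, 1.613, -0, 1.476, -0.119], TCP at [0.225, -0.583, 0.231] pointing down, gripper open.
Joint ranges: [-3.01, 3.01], [-1.01, 2.22], [0.06, 2.58], [-1.02, 4.17], [0.09, 2.62], [-3.14, 3.14]. Speed limits (rad/s): [2.57, 2.57, 3.14, 3.14, 3.14, 3.14].

### API

Orientations are given as a rotation vector (axis times angle).
In Python, from station import ctrl gives the robot as it stands. The module is installed in compiled form; this text tells all that it offers.
- The arm moves only by the tool drive_tool, never from a script. Its argument "steps" is a list of rows, each an object with "translation": the shift along the tool's x, y, z normalised to -1 to 1, where 1 is 4 cm, a list of three; "angular": the turn, a rotation vector about the tool's x, y, z normalised to -1 to 1, where 1 is 8 degrees, a list of three; "gripper": the opening, from 0 (shut) to 1 (fully open). In form: [{"translation": [dx, dy, dz], "angular": [wx, wy, wz], "gripper": gripper}, ...]. A call has 1 to 8 rows; each row shifts and turns the commanded pose from where the row before left it, along the tool's axes as they then stand; what a row does not reach is not made up. A row lasts 1/8 s, in which the tool goes at most 62.5 mm and 10.7 degrees, less where a joint would pass 70% of its speed; a pose out of reach is approached as far as the arm can. A call with a number of a shift or a turn outside -1 to 1 is refused whole. A call with a gripper value outside its range is refused whole. The fingers move at their own pace and stop on an object; "force" is the grip in N (left out, the last holds). Time passes only in rows, so rows that do not move let the fingers close. It gives the time, the measured TCP pose, the force, the opening and the grip force at its end, in the units of the state.
- ctrl.get_obs(): the state, without advancing time (a new reading comes with each control period).
- ctrl.get_image(name): name is "scene" or "top" or "wrist"; returns a dict with "color" (384x512x3 uint8, red, green, blue), "depth" (384x512 float32, m along the optical axis (not along the pixel's ray), 0 where there is no reading), "fx", "fy", "cx", "cy" (pixels), "R" (3x3) and "t" (3): a world point X has camera coordinates R X + t. Camera axes: x right, y down, z forward; pixel columns grow to the right and rows downward; lengths in m; the calibration is good to about 2 mm. A picture is of the moment at which its call begins.
- ctrl.finish_job(): hands the job in; it is judged then, once.
The state is a dict: "t": time; "q": joint angles; "dq": joint speeds; "effort": joint torques, N m; "tool_pos": TCP position; "tool_rot": TCP orientation; "contact_force": force on the tool from outside, world axes, zero at the start; "wrist_torque": the same for the moment, N m; "opening": finger opening in m; "grip_force": force on a finger pad.
Only numpy, scipy, OpenCV 4.12 (cv2) and the standard library are available. Lean on these libraries where they do the work, as an engineer would, in place of code of your own. Each camera call takes 0.05 s, during which the arm holds its last target. There are 200 camera calls.

## Working session

There is one attempt and no reset: what is moved stays moved. The work goes in short steps, Python scripts to look and compute and a tool call to move; the robot and the scene stay as the last step left them, time stands still between calls to the robot, and variables do not carry over. Pictures are saved under pics/ and viewed, at most 10 in all, crops included, and the job is handed in when it is done.

Besides the shell and the picture viewer there is one more tool, called by a JSON object that holds its "fn" and its "kwargs". drive_tool: Moves the arm, as the interface text tells. Its arguments: {"type":"object","properties":{"steps":{"type":"array"},"force":{"type":"number"}},"required":["steps"]}

```bash
mkdir -p pics; cat > h.py <<'E'
import numpy as np, cv2
from scipy.spatial.transform import Rotation as Ro
from station import ctrl
def pts(im):
    d=im["depth"]; v,u=np.indices(d.shape)
    P=np.stack([(u-im["cx"])/im["fx"]*d,(v-im["cy"])/im["fy"]*d,d],-1)
    return (P-im["t"])@im["R"]
def save(im,n,crop=None,s=1):
    c=im["color"][...,::-1]
    if crop: c=c[crop[1]:crop[3],crop[0]:crop[2]]
    cv2.imwrite("pics/"+n,cv2.resize(c,None,fx=s,fy=s,interpolation=cv2.INTER_CUBIC))
E
python3 - <<'E'
from h import *
o=ctrl.get_obs(); print({k:np.round(v,4).tolist() for k,v in o.items()}, ctrl.grip_point_offset)
for n in("top","scene"):
    im=ctrl.get_image(n); np.savez(n+".npz",**im); save(im,n+".png",None,1.5)
    print(n,np.round(-im["R"].T@im["t"],3),np.round(im["R"],2).tolist(),im["fx"])
E
```

```text
{'t': 0.0, 'q': [-1.322, 0.0533, 1.6142, -0.0, 1.476, -0.119], 'dq': [-0.0013, -0.001, -0.0016, 0.0003, -0.0001, -0.0017], 'effort': [0.0012, -39.3684, -37.0173, -0.0, 0.0071, -0.0], 'tool_pos': [0.2246, -0.5826, 0.2301], 'tool_rot': [-3.0867, -0.5742, 0.0002], 'contact_force': [-0.0343, -0.1385, -0.5681], 'wrist_torque': [-0.0723, -0.0396, -0.0254], 'grip_force': 0.0, 'opening': 0.0852} 0.0187
top [ 0.346 -0.059  1.133] [[-0.13, -0.99, 0.0], [-0.97, 0.13, -0.2], [0.2, -0.03, -0.98]] 399.6907722095356
scene [-0.099 -0.508  0.445] [[0.55, -0.84, 0.01], [-0.35, -0.23, -0.91], [0.76, 0.5, -0.42]] 411.7299712057325
```

View pics/top.png

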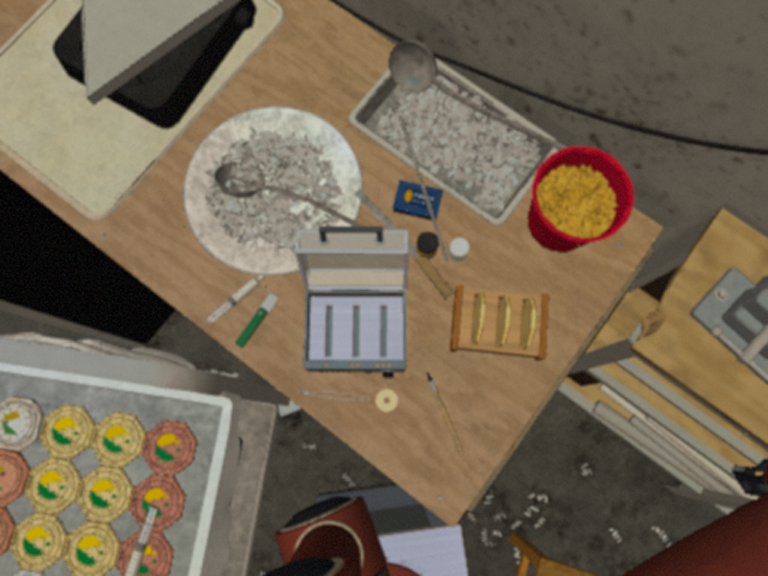

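View pics/scene.png

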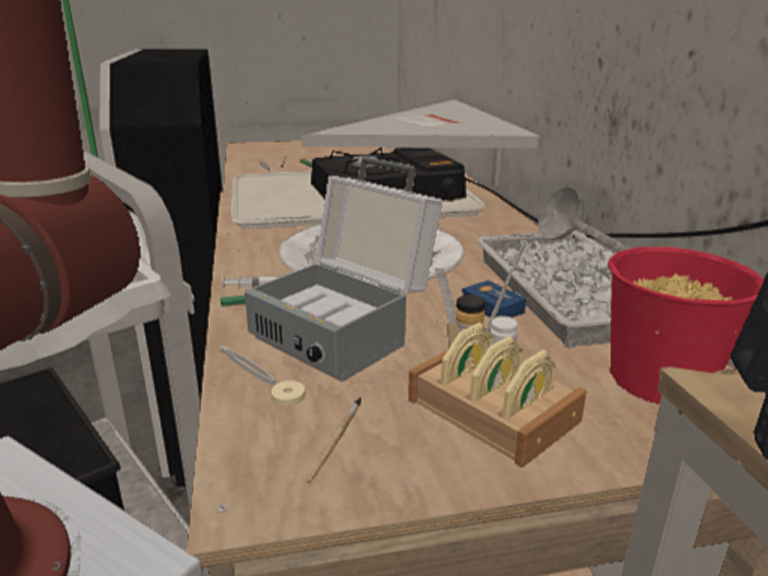

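Top view: the drying box is centred near (355,330), with its hood leaning back and the bar at (352,237). The rack is near (500,323), with medals at (480,318), (503,320) and (528,322). The scene view agrees.

```bash
python3 - <<'E'
from h import *
im=dict(np.load("top.npz")); P=pts(im); X,Y,Z=P[...,0],P[...,1],P[...,2]
u0,u1,v0,v1=295,372,185,245
hs=cv2.cvtColor(im["color"],cv2.COLOR_RGB2HSV)
roi=np.zeros(Z.shape,bool); roi[v0:v1,u0:u1]=1
m=roi&(Z>0.06)&(Z<0.12)
n,l,st,c=cv2.connectedComponentsWithStats(m.astype(np.uint8))
for i in range(1,n):
    if st[i,4]<15: continue
    p=P[l==i]; r=cv2.fitLine(p[:,:2].astype(np.float32),cv2.DIST_HUBER,0,.01,.01).ravel()
    print("medal",c[i].round(1),st[i,4],p.mean(0).round(4),"zmax",p[:,2].max().round(4),"ang",np.degrees(np.arctan2(r[1],r[0])).round(1), np.round(r[2:],4))
# rack block top
m=roi&(abs(Z-0.042)<0.006); p=P[m]
r=cv2.minAreaRect(p[:,:2].astype(np.float32)); print("rack",r,m.sum(),np.median(p[:,2]))
# box deck
roi[:]=0; roi[190:248,200:275]=1
m=roi&(abs(Z-0.05)<0.007); p=P[m]; print("deck",cv2.minAreaRect(p[:,:2].astype(np.float32)),m.sum(),np.median(p[:,2]))
m=roi&(abs(Z-0.085)<0.008); p=P[m]; print("rim",cv2.minAreaRect(p[:,:2].astype(np.float32)),m.sum(),np.median(p[:,2]))
m=(roi&(abs(Z-0.02)<0.012)).astype(np.uint8)
n,l,st,c=cv2.connectedComponentsWithStats(m)
for i in range(1,n):
    if st[i,4]<15: continue
    p=P[l==i]; print("slot",c[i].round(1),st[i,4],p.mean(0).round(4),cv2.minAreaRect(p[:,:2].astype(np.float32)))
save(im,"box.png",(190,140,380,255),4)
E
```

```text
medal [320.1 211. ] 152 [ 0.5038 -0.2413  0.0842] zmax 0.1013 ang -12.7 [ 0.5015 -0.2402]
medal [336.8 212.7] 168 [ 0.4934 -0.2849  0.0832] zmax 0.1033 ang -13.5 [ 0.4974 -0.2854]
medal [353.6 214.3] 182 [ 0.4833 -0.3284  0.0824] zmax 0.1012 ang -12.5 [ 0.4811 -0.3271]
rack ((0.49630728363990784, -0.2840496599674225), (0.1720554381608963, 0.12237448990345001), 76.34280395507812) 1685 0.03985807029320068
deck ((0.5093575716018677, -0.017890267074108124), (0.17299696803092957, 0.13757216930389404), 82.27790832519531) 2298 0.04916181234979668
rim ((0.5157724022865295, -0.01848691701889038), (0.1788005381822586, 0.14999938011169434), 82.28032684326172) 1000 0.08445625359514325
slot [219.5 220.7] 115 [0.524  0.0322 0.0202] ((0.5231790542602539, 0.03196549415588379), (0.008805351331830025, 0.09000740200281143), 82.09786224365234)
slot [237.5 221.2] 130 [ 0.5159 -0.0179  0.0197] ((0.51608806848526, -0.017887067049741745), (0.00877245794981718, 0.08931592851877213), 82.72694396972656)
slot [255.5 221. ] 132 [ 0.5097 -0.068   0.0195] ((0.5092597007751465, -0.06791234016418457), (0.008595188148319721, 0.0897432416677475), 82.34407806396484)
```

View pics/box.png

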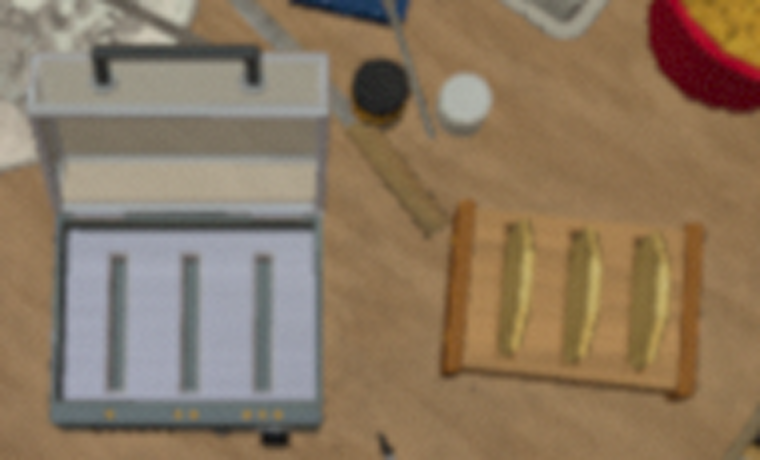

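The crop confirms the studs run 1, 2, 3 from left to right, at x = 110, 185 and 262. The slots are clear and the bar runs along the hood's top edge.

```bash
cat >> h.py <<'E'
rd=lambda a:np.array([np.cos(np.radians(a)),np.sin(np.radians(a)),0])
BY,RY=-7.8,-13.7   # yaw of box, rack (deg)
BC=np.array([.5141,-.0184,0]); RC=np.array([.4963,-.2840,0])
def slot(k): return BC+(2-k)*.05*rd(BY+90)
def medal(k): return RC+(2-k)*.045*rd(RY+90)
def go(p,yaw,verbose=True):
    """first turn by 'wz' about z, then shift 'tr' (units of moves), tool down and tool x at yaw (mod 180)"""
    o=ctrl.get_obs(); R=Ro.from_rotvec(o["tool_rot"]); M=R.as_matrix()
    y0=np.degrees(np.arctan2(M[1,0],M[0,0])); d=(yaw-y0+90)%180-90
    c=np.cos(np.radians(y0+d));s=np.sin(np.radians(y0+d))
    T=np.array([[c,s,0],[s,-c,0],[0,0,-1.]])
    w=(R.inv()*Ro.from_matrix(T)).as_rotvec(degrees=True)/8
    print("t",round(o["t"],2),"pos",o["tool_pos"].round(4),"yaw",y0.round(2),"F",o["contact_force"].round(1),"open",round(o["opening"],4),"grip",round(o["grip_force"],1))
    dp=np.array(p)-o["tool_pos"]
    print("ang",w.round(3),"tr after turn",(T.T@dp/.04).round(3),"tr as is",(M.T@dp/.04).round(3),"q",o["q"].round(2))
E
python3 - <<'E'
from h import *
p=medal(1); p[2]=.17; print(p); go(p,RY)
E
```

```text
[ 0.50695772 -0.24028029  0.17      ]
t 0.1 pos [ 0.2246 -0.5826  0.2301] yaw 21.07 F [-0.4 -0.3 -0.5] open 0.0853 grip 0.0
ang [-1.400e-02  3.000e-03  4.346e+00] tr after turn [ 4.832 -9.987  1.504] tr as is [ 9.664 -5.445  1.516] q [-1.32  0.05  1.61 -0.    1.48 -0.12]
```

{"fn": "drive_tool", "kwargs": {"steps": [{"translation": [0, 0, 0], "angular": [0, 0, 0.87], "gripper": 0.3}, {"translation": [0, 0, 0], "angular": [0, 0, 0.87], "gripper": 0.3}, {"translation": [0, 0, 0], "angular": [0, 0, 0.87], "gripper": 0.3}, {"translation": [0, 0, 0], "angular": [0, 0, 0.87], "gripper": 0.3}, {"translation": [0.2, -0.4, 0], "angular": [0, 0, 0.86], "gripper": 0.3}, {"translation": [0.4, -0.8, 0.1], "angular": [0, 0, 0], "gripper": 0.3}, {"translation": [0.4, -0.9, 0.1], "angular": [0, 0, 0], "gripper": 0.3}, {"translation": [0.4, -0.9, 0.1], "angular": [0, 0, 0], "gripper": 0.3}], "force": 60}}

```text
t: 1.1
tool_pos: [0.3062, -0.4773, 0.2185]
tool_rot: [-3.118, 0.374, 0.001]
contact_force: [0.8, -0.4, -0.4]
opening: 0.0256
grip_force: 0.0
```

{"fn": "drive_tool", "kwargs": {"steps": [{"translation": [0.4, -0.9, 0.1], "angular": [0, 0, 0], "gripper": 0.3}, {"translation": [0.4, -0.9, 0.1], "angular": [0, 0, 0], "gripper": 0.3}, {"translation": [0.4, -0.9, 0.1], "angular": [0, 0, 0], "gripper": 0.3}, {"translation": [0.4, -0.9, 0.1], "angular": [0, 0, 0], "gripper": 0.3}, {"translation": [0.4, -0.9, 0.1], "angular": [0, 0, 0], "gripper": 0.3}, {"translation": [0.4, -0.8, 0.1], "angular": [0, 0, 0], "gripper": 0.3}, {"translation": [0.4, -0.6, 0.1], "angular": [0, 0, 0], "gripper": 0.3}, {"translation": [0, 0, 0], "angular": [0, 0, 0], "gripper": 0.3}]}}

```text
t: 2.1
tool_pos: [0.4707, -0.2741, 0.1903]
tool_rot: [-3.119, 0.369, 0.002]
contact_force: [0.4, -1.1, 0.6]
opening: 0.0255
grip_force: 0.0
```

```bash
python3 - <<'E'
from h import *
p=medal(1); p[2]=.17; go(p,RY)
im=ctrl.get_image("wrist"); np.savez("w1.npz",**im); save(im,"w1.png",None,1.2)
print(np.round(-im["R"].T@im["t"],3),np.round(im["R"],2).tolist())
for k in(1,2,3):
  for z in (.04,.098):
    q=medal(k)+[0,0,z]; c=im["R"]@q+im["t"]; print(k,z,(1.2*np.array([im["fx"]*c[0]/c[2]+im["cx"],im["fy"]*c[1]/c[2]+im["cy"]])).round())
E
```

```text
t 2.1 pos [ 0.4707 -0.2741  0.1903] yaw -13.48 F [ 0.4 -1.1  0.6] open 0.0255 grip 0.0
ang [-0.006  0.011  0.027] tr after turn [ 0.682 -1.036  0.508] tr as is [ 0.686 -1.033  0.508] q [-0.66 -0.11  1.84  0.    1.41  1.14]
[ 0.541 -0.29   0.333] [[-0.23, -0.97, 0.0], [-0.93, 0.22, 0.28], [-0.28, 0.07, -0.96]]
1 0.04 [263. 183.]
1 0.098 [252. 195.]
2 0.04 [313. 183.]
2 0.098 [314. 195.]
3 0.04 [363. 183.]
3 0.098 [376. 195.]
```

View pics/w1.png

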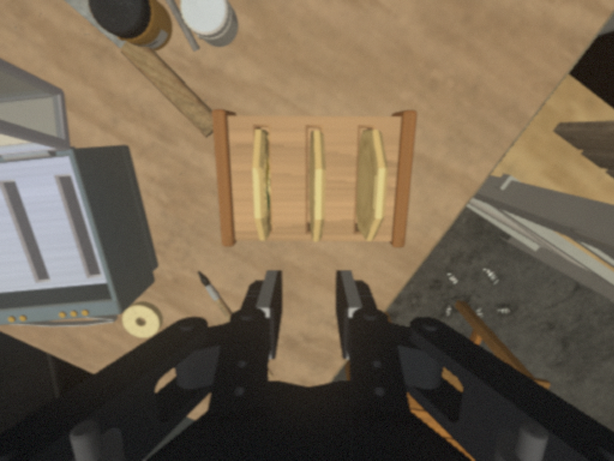

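The wrist view shows the medal tops near x = 259, 318 and 380. My predictions were 252, 314 and 376, so I'll measure from this closer view.

```bash
python3 - <<'E'
from h import *
im=dict(np.load("w1.npz")); P=pts(im); Z=P[...,2]
roi=np.zeros(Z.shape,bool); roi[85:210,175:355]=1
m=roi&(Z>0.075)&(Z<0.12)
n,l,st,c=cv2.connectedComponentsWithStats(m.astype(np.uint8))
for i in range(1,n):
    if st[i,4]<30: continue
    p=P[l==i]; zm=np.percentile(p[:,2],95); q=p[p[:,2]>zm-.004]
    loc=lambda a:[((a-RC)@rd(RY)).round(4),((a-RC)@rd(RY+90)).round(4)]
    print(c[i]*1.2,st[i,4],"ztop",zm.round(4),"top mean",q.mean(0).round(4),"rack loc",loc(q.mean(0)),"y range",np.percentile((q-RC)@rd(RY+90),[3,97]).round(4),"x range",np.percentile((p-RC)@rd(RY),[2,98]).round(4))
m=roi&(abs(Z-.04)<.004); r=cv2.minAreaRect(P[m][:,:2].astype(np.float32)); print("block",r,np.median(P[m][:,2]))
m=roi&(abs(Z-.046)<.01); r=cv2.minAreaRect(P[m][:,:2].astype(np.float32)); print("all",r)
E
```

```text
[259.40431328 185.08603859] 881 ztop 0.0982 top mean [ 0.5087 -0.2449  0.0968] rack loc [np.float64(0.0028), np.float64(0.041)] y range [0.0373 0.0448] x range [-0.0359  0.0404]
[318.38918919 185.65945946] 814 ztop 0.0981 top mean [ 0.497  -0.288   0.0969] rack loc [np.float64(0.0017), np.float64(-0.0037)] y range [-0.0075 -0.0001] x range [-0.0362  0.0397]
[376.85784499 186.22457467] 1058 ztop 0.0982 top mean [ 0.4876 -0.3316  0.0969] rack loc [np.float64(0.0028), np.float64(-0.0483)] y range [-0.0525 -0.0448] x range [-0.0352  0.0399]
block ((0.4980175793170929, -0.28469234704971313), (0.17250970005989075, 0.12034501880407333), 76.1203384399414) 0.039694850058307696
all ((0.4980175793170929, -0.28469234704971313), (0.17250970005989075, 0.12034501880407333), 76.1203384399414)
```

```bash
sed -i 's/RC=np.array.*/RC=np.array([.4975,-.2846,0])/; s/BY,RY=.*/BY,RY=-7.8,-13.8/' h.py; python3 - <<'E'
from h import *
p=medal(1); p[2]=.067; print(p); go(p,RY)
T=dict(np.load("top.npz")); P=pts(T); m=np.zeros(P.shape[:2],bool); m[185:245,295:372]=1
for k in(1,2,3):
    d=P-medal(k); y=d@rd(RY+90); q=m&(abs(y)<.02)&(P[...,2]>.092)&(P[...,2]<.11); print(k,q.sum(),y[q].mean().round(4),P[q][:,2].mean().round(4))
E
```

```text
[ 0.50823401 -0.24089896  0.067     ]
t 2.15 pos [ 0.4702 -0.275   0.1907] yaw -13.55 F [-0.7 -0.7  0.4] open 0.0258 grip 0.0
ang [-0.001  0.01   0.031] tr after turn [ 0.721 -1.054  3.091] tr as is [ 0.73  -1.051  3.091] q [-0.67 -0.11  1.84 -0.    1.41  1.14]
1 53 -0.0032 0.0964
2 53 -0.003 0.0964
3 49 -0.003 0.0961
```

{"fn": "drive_tool", "kwargs": {"steps": [{"translation": [0.36, -0.52, 0.2], "angular": [0, 0, 0.03], "gripper": 0.3}, {"translation": [0.36, -0.51, 0.4], "angular": [0, 0, 0], "gripper": 0.3}, {"translation": [0, 0, 0.5], "angular": [0, 0, 0], "gripper": 0.3}, {"translation": [0, 0, 0.6], "angular": [0, 0, 0], "gripper": 0.3}, {"translation": [0, 0, 0.6], "angular": [0, 0, 0], "gripper": 0.3}, {"translation": [0, 0, 0.5], "angular": [0, 0, 0], "gripper": 0.3}, {"translation": [0, 0, 0.29], "angular": [0, 0, 0], "gripper": 0.3}, {"translation": [0, 0, 0], "angular": [0, 0, 0], "gripper": 0.3}]}}

```text
t: 3.15
tool_pos: [0.5072, -0.2424, 0.0667]
tool_rot: [-3.118, 0.38, 0.003]
contact_force: [0.1, -0.5, -0.3]
opening: 0.0256
grip_force: 0.0
```

{"fn": "drive_tool", "kwargs": {"steps": [{"translation": [0, 0, 0], "angular": [0, 0, 0], "gripper": 0.3}]}}

```text
t: 3.28
tool_pos: [0.5086, -0.2429, 0.0687]
tool_rot: [3.118, -0.38, 0.002]
contact_force: [-0.4, 0.6, 0.3]
opening: 0.0255
grip_force: 0.0
```

{"fn": "drive_tool", "kwargs": {"steps": [{"translation": [0, 0, 0], "angular": [0, 0, 0], "gripper": 0.0}, {"translation": [0, 0, 0], "angular": [0, 0, 0], "gripper": 0.0}, {"translation": [0, 0, 0], "angular": [0, 0, 0], "gripper": 0.0}, {"translation": [0, 0, 0], "angular": [0, 0, 0], "gripper": 0.0}], "force": 60}}

```text
t: 3.78
tool_pos: [0.5089, -0.2427, 0.069]
tool_rot: [3.118, -0.38, 0.003]
contact_force: [-0.4, 1.8, 6.8]
opening: 0.0072
grip_force: 61.0
```

```bash
python3 - <<'E'
from h import *
p=medal(1); p[2]=.067; go(p,RY); go(p,BY)
E
```

```text
t 3.77 pos [ 0.5089 -0.2427  0.069 ] yaw -13.89 F [-0.4  1.8  6.8] open 0.0072 grip 61.0
ang [ 0.001 -0.015 -0.011] tr after turn [-0.028 -0.039  0.05 ] tr as is [-0.028 -0.039  0.05 ] q [-0.58  0.06  1.89  0.    1.19  1.24]
t 3.77 pos [ 0.5089 -0.2427  0.069 ] yaw -13.89 F [-0.4  1.8  6.8] open 0.0072 grip 61.0
ang [ 0.002 -0.015 -0.761] tr after turn [-0.023 -0.041  0.05 ] tr as is [-0.028 -0.039  0.05 ] q [-0.58  0.06  1.89  0.    1.19  1.24]
```

{"fn": "drive_tool", "kwargs": {"steps": [{"translation": [0, 0, -0.2], "angular": [0, 0, 0], "gripper": 0.0}, {"translation": [0, 0, -0.5], "angular": [0, 0, 0], "gripper": 0.0}, {"translation": [0, 0, -0.8], "angular": [0, 0, 0], "gripper": 0.0}, {"translation": [0, 0, -0.8], "angular": [0, 0, 0], "gripper": 0.0}, {"translation": [0, 0, -0.7], "angular": [0, 0, -0.38], "gripper": 0.0}, {"translation": [0, 0, -0.4], "angular": [0, 0, -0.38], "gripper": 0.0}, {"translation": [0, 0, 0], "angular": [0, 0, 0], "gripper": 0.0}]}}

```text
t: 4.65
tool_pos: [0.5088, -0.243, 0.2064]
tool_rot: [3.132, -0.215, 0.006]
contact_force: [0.4, -0.1, -1.7]
opening: 0.0073
grip_force: 60.0
```

```bash
python3 - <<'E'
from h import *
p=slot(1); p[2]=.20; print(p); go(p,BY)
E
```

```text
[0.52088578 0.03113739 0.2       ]
t 4.65 pos [ 0.5088 -0.243   0.2064] yaw -7.84 F [ 0.4 -0.1 -1.7] open 0.0073 grip 60.0
ang [ 0.014 -0.027 -0.005] tr after turn [-0.632 -6.832  0.159] tr as is [-0.637 -6.832  0.143] q [-0.58 -0.08  1.79 -0.    1.43  1.13]
```

{"fn": "drive_tool", "kwargs": {"steps": [{"translation": [-0.03, -0.4, 0], "angular": [0, 0, 0], "gripper": 0.0}, {"translation": [-0.1, -0.8, 0], "angular": [0, 0, 0], "gripper": 0.0}, {"translation": [-0.1, -0.95, 0], "angular": [0, 0, 0], "gripper": 0.0}, {"translation": [-0.1, -0.95, 0.05], "angular": [0, 0, 0], "gripper": 0.0}, {"translation": [-0.1, -0.95, 0.05], "angular": [0, 0, 0], "gripper": 0.0}, {"translation": [-0.1, -0.95, 0.05], "angular": [0, 0, 0], "gripper": 0.0}, {"translation": [-0.1, -0.9, 0], "angular": [0, 0, 0], "gripper": 0.0}, {"translation": [0, -0.6, 0], "angular": [0, 0, 0], "gripper": 0.0}]}}

```text
t: 5.65
tool_pos: [0.5169, 0.0212, 0.196]
tool_rot: [-3.134, 0.212, 0.005]
contact_force: [-0.4, -0.9, -2.0]
opening: 0.0073
grip_force: 60.0
```

{"fn": "drive_tool", "kwargs": {"steps": [{"translation": [0, -0.33, 0], "angular": [0, 0, 0], "gripper": 0.0}, {"translation": [0, 0, 0], "angular": [0, 0, 0], "gripper": 0.0}]}}

```text
t: 5.9
tool_pos: [0.5196, 0.0324, 0.1969]
tool_rot: [3.134, -0.212, -0.002]
contact_force: [-0.6, 0.0, -2.2]
opening: 0.0068
grip_force: 60.0
```

```bash
python3 - <<'E'
from h import *
p=slot(1); p[2]=.20; go(p,BY)
im=ctrl.get_image("wrist"); np.savez("w2.npz",**im); save(im,"w2.png",None,1.5)
P=pts(im); Z=P[...,2]; L=P-BC; x=L@rd(BY); y=L@rd(BY+90)
for k in (1,2,3):
    m=(abs(Z-.02)<.008)&(abs(y-(2-k)*.05)<.012)&(abs(x)<.06)
    if m.sum()>20: print("slot floor",k,m.sum(),np.percentile(x[m],[2,98]).round(4),np.percentile(y[m],[2,98]).round(4))
    m=(abs(Z-.05)<.006)&(abs(x)<.03)
    ym=y[m]; c=(2-k)*.05
    a=ym[(ym<c)&(ym>c-.025)]; b=ym[(ym>c)&(ym<c+.025)]
    if len(a)>20 and len(b)>20: print("deck edges",k,np.sort(a)[-8:].mean().round(4),np.sort(b)[:8].mean().round(4),len(a),len(b))
m=(abs(Z-.085)<.004)&(abs(x)<.08)&(abs(y)<.1); print("rim",cv2.minAreaRect(P[m][:,:2].astype(np.float32)),m.sum())
m=(abs(Z-.05)<.004)&(abs(x)<.07)&(abs(y)<.09); print("deck",cv2.minAreaRect(P[m][:,:2].astype(np.float32)),m.sum())
E
```

```text
t 5.9 pos [0.5196 0.0324 0.1969] yaw -7.73 F [-0.6  0.  -2.2] open 0.0068 grip 60.0
ang [0.002 0.011 0.009] tr after turn [ 0.036  0.028 -0.078] tr as is [ 0.036  0.028 -0.078] q [-0.08 -0.18  1.89 -0.    1.43  1.63]
slot floor 1 229 [0.0176 0.0442] [0.0444 0.0549]
deck edges 1 0.0439 0.056 872 784
slot floor 2 516 [-0.0464  0.0432] [-0.0063  0.0003]
deck edges 2 -0.0059 0.005 966 961
slot floor 3 291 [-0.0461  0.0434] [-0.0566 -0.0543]
deck edges 3 -0.0556 -0.0448 1013 938
rim ((0.5181291103363037, -0.019613519310951233), (0.18071724474430084, 0.15163864195346832), 82.17976379394531) 4184
deck ((0.5170989632606506, -0.019796818494796753), (0.17108584940433502, 0.11987283080816269), 82.30621337890625) 14227
```

View pics/w2.png

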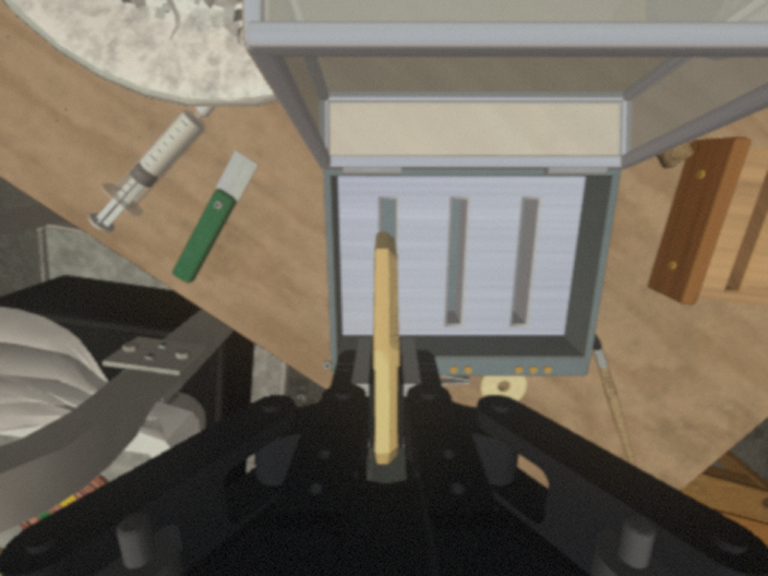

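The wrist view shows medal 1 held upright at about (385,345), in line with slot 1 at (388,215). I'll check the medal's pose in the tool frame before lowering it.

```bash
sed -i 's/BC=np.array(\[[^]]*\])/BC=np.array([.5146,-.0187,0])/' h.py; cat >> h.py <<'E'
def held(im,k):
    o=ctrl.get_obs(); P=pts(im); M=Ro.from_rotvec(o["tool_rot"]).as_matrix(); Q=(P-o["tool_pos"])@M
    m=(abs(Q[...,1])<.009)&(Q[...,2]>-.035)&(Q[...,2]<.07)&(abs(Q[...,0])<.06)&(im["color"][...,0].astype(int)-im["color"][...,2]>25)
    q=Q[m]; print("held n",m.sum())
    for a,b in((-.035,-.02),(-.02,0),(0,.02),(.02,.04),(.04,.07)):
        s=q[(q[:,2]>a)&(q[:,2]<b)]
        if len(s)>15: print(a,b,len(s),"x",np.percentile(s[:,0],[2,98]).round(4),"y",np.percentile(s[:,1],[3,50,97]).round(4))
E
python3 - <<'E'
from h import *
p=slot(1); p[2]=.079; print(p); go(p,BY)
held(dict(np.load("w2.npz")),1)
E
```

```text
[0.52138578 0.03083739 0.079     ]
t 5.95 pos [0.5197 0.0317 0.1971] yaw -7.78 F [-0.4 -0.  -1.8] open 0.0072 grip 60.0
ang [0.004 0.008 0.002] tr after turn [0.044 0.016 2.952] tr as is [0.047 0.015 2.952] q [-0.08 -0.18  1.89 -0.    1.43  1.62]
held n 2399
-0.035 -0.02 1531 x [-0.0208  0.0246] y [-0.0048 -0.0012  0.0026]
-0.02 0 761 x [-0.0395  0.0432] y [-0.0049 -0.0012  0.0024]
0 0.02 75 x [0.0418 0.0439] y [-0.0048 -0.0018  0.0016]
0.02 0.04 32 x [0.0424 0.0439] y [-0.0044 -0.0022  0.0012]
```

{"fn": "drive_tool", "kwargs": {"steps": [{"translation": [0.035, 0.045, 0.2], "angular": [0, 0, 0], "gripper": 0.0}, {"translation": [0, 0, 0.5], "angular": [0, 0, 0], "gripper": 0.0}, {"translation": [0, 0, 0.5], "angular": [0, 0, 0], "gripper": 0.0}, {"translation": [0, 0, 0.5], "angular": [0, 0, 0], "gripper": 0.0}, {"translation": [0, 0, 0.2], "angular": [0, 0, 0], "gripper": 0.0}, {"translation": [0, 0, 0.05], "angular": [0, 0, 0], "gripper": 0.0}, {"translation": [0, 0, 0], "angular": [0, 0, 0], "gripper": 0.0}]}}

```text
t: 6.82
tool_pos: [0.5218, 0.0297, 0.1203]
tool_rot: [3.134, -0.214, 0.002]
contact_force: [0.7, 0.1, -3.1]
opening: 0.0068
grip_force: 60.0
```

```bash
cat >> h.py <<'E'
def edges(im,k):
    P=pts(im); L=P-BC; x=L@rd(BY); y=L@rd(BY+90); Z=P[...,2]; c=(2-k)*.05
    for x0,x1 in((.0,.02),(.02,.04)):
        m=(abs(Z-.05)<.006)&(x>x0)&(x<x1); ym=y[m]; a=ym[(ym<c)&(ym>c-.025)]; b=ym[(ym>c)&(ym<c+.025)]
        if len(a)>20 and len(b)>20: print("deck edges",k,np.sort(a)[-5:].mean().round(4),np.sort(b)[:5].mean().round(4),len(a),len(b))
    m=(Z>.06)&(Z<.1)&(abs(y-c)<.012)&(x>.02)&(x<.06)&(im["color"][...,0].astype(int)-im["color"][...,2]>25)
    if m.sum()>10: print("medal box y",np.percentile(y[m],[3,50,97]).round(4),"x max",np.percentile(x[m],98).round(4),m.sum())
E
python3 - <<'E'
from h import *
p=slot(1); p[2]=.081; go(p,BY)
im=ctrl.get_image("wrist"); held(im,1); edges(im,1); save(im,"w3.png",(180,80,420,280),3)
E
```

```text
t 6.83 pos [0.5218 0.0297 0.1203] yaw -7.8 F [ 0.7  0.1 -3.1] open 0.0068 grip 60.0
ang [-0.    -0.008 -0.   ] tr after turn [-0.014 -0.027  0.982] tr as is [-0.015 -0.027  0.982] q [-0.09 -0.1   1.95 -0.    1.29  1.62]
held n 2384
-0.035 -0.02 1516 x [-0.021   0.0246] y [-0.0041 -0.0005  0.0033]
-0.02 0 763 x [-0.0393  0.0434] y [-0.0043 -0.0005  0.003 ]
0 0.02 76 x [0.042 0.044] y [-0.0043 -0.0011  0.0023]
0.02 0.04 29 x [0.0421 0.0439] y [-0.0042 -0.0011  0.0021]
deck edges 1 0.0421 0.0559 501 558
deck edges 1 0.0438 0.0557 583 616
medal box y [0.0468 0.0501 0.0531] x max 0.0447 25
```

View pics/w3.png

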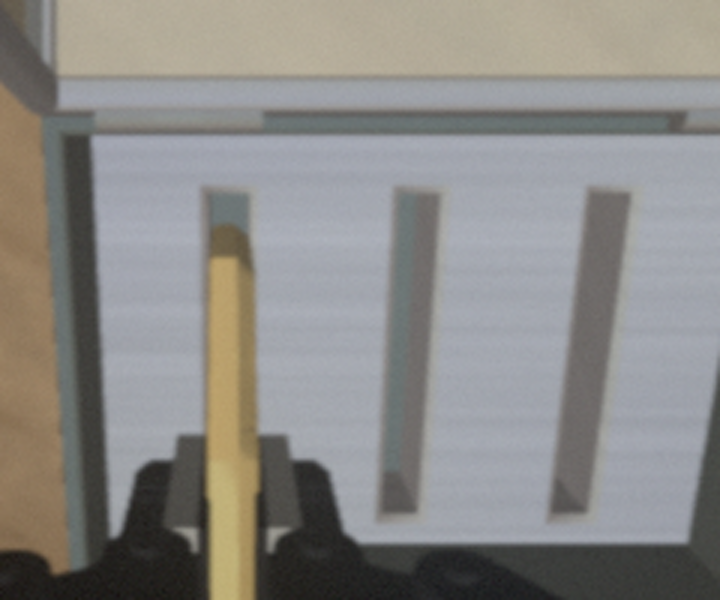

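The close-up shows medal 1 centred over slot 1 at (230,250), so I'll lower it.

{"fn": "drive_tool", "kwargs": {"steps": [{"translation": [0, 0, 0.2], "angular": [0, 0, 0], "gripper": 0.0}, {"translation": [0, 0, 0.25], "angular": [0, 0, 0], "gripper": 0.0}, {"translation": [0, 0, 0.2], "angular": [0, 0, 0], "gripper": 0.0}, {"translation": [0, 0, 0.15], "angular": [0, 0, 0], "gripper": 0.0}, {"translation": [0, 0, 0.1], "angular": [0, 0, 0], "gripper": 0.0}, {"translation": [0, 0, 0.05], "angular": [0, 0, 0], "gripper": 0.0}]}}

```text
t: 7.62
tool_pos: [0.5213, 0.0297, 0.0814]
tool_rot: [3.134, -0.214, -0.0]
contact_force: [0.2, -0.5, -2.9]
opening: 0.007
grip_force: 60.0
```

{"fn": "drive_tool", "kwargs": {"steps": [{"translation": [0, 0, 0.04], "angular": [0, 0, 0], "gripper": 0.0}, {"translation": [0, 0, 0], "angular": [0, 0, 0], "gripper": 0.0}]}}

```text
t: 7.88
tool_pos: [0.5216, 0.0297, 0.0811]
tool_rot: [3.134, -0.214, 0.0]
contact_force: [-3.2, -0.2, 4.7]
opening: 0.0074
grip_force: 60.8
```

{"fn": "drive_tool", "kwargs": {"steps": [{"translation": [0, 0, 0], "angular": [0, 0, 0], "gripper": 0.1}, {"translation": [0, 0, 0], "angular": [0, 0, 0], "gripper": 0.25}, {"translation": [0, 0, 0], "angular": [0, 0, 0], "gripper": 0.3}, {"translation": [0, 0, -0.3], "angular": [0, 0, 0], "gripper": 0.3}, {"translation": [0, 0, -0.7], "angular": [0, 0, 0], "gripper": 0.3}, {"translation": [0, 0, -0.8], "angular": [0, 0, 0.37], "gripper": 0.3}, {"translation": [0, 0, -0.4], "angular": [0, 0, 0.38], "gripper": 0.3}, {"translation": [0, 0, 0], "angular": [0, 0, 0], "gripper": 0.3}]}}

```text
t: 8.88
tool_pos: [0.5227, 0.0296, 0.1708]
tool_rot: [-3.119, 0.377, -0.008]
contact_force: [-0.4, 0.2, -0.4]
opening: 0.0256
grip_force: 0.0
```

```bash
python3 - <<'E'
from h import *
p=medal(2); p[2]=.067; print(p); go(p,RY)
im=ctrl.get_image("wrist"); P=pts(im); Z=P[...,2]; L=P-BC; x=L@rd(BY); y=L@rd(BY+90)
m=(Z>.07)&(Z<.125)&(abs(y-.05)<.015)&(abs(x)<.05)&(im["color"][...,0].astype(int)-im["color"][...,2]>25)
print("medal1 top",np.percentile(Z[m],[50,95]).round(4),"y",np.percentile(y[m],[3,50,97]).round(4),"x",np.percentile(x[m],[3,97]).round(4),m.sum())
E
```

```text
[ 0.4975 -0.2846  0.067 ]
t 8.88 pos [0.5227 0.0296 0.1708] yaw -13.77 F [-0.4  0.2 -0.4] open 0.0256 grip 0.0
ang [-0.005 -0.034  0.004] tr after turn [1.261 7.778 2.594] tr as is [1.245 7.781 2.595] q [-0.09 -0.15  1.91 -0.    1.38  1.73]
medal1 top [0.107  0.1102] y [0.0435 0.0472 0.0508] x [-0.0388  0.0428] 923
```

{"fn": "drive_tool", "kwargs": {"steps": [{"translation": [0.05, 0.4, 0], "angular": [0, 0, 0], "gripper": 0.3}, {"translation": [0.15, 0.9, 0], "angular": [0, 0, 0], "gripper": 0.3}, {"translation": [0.2, 1.0, 0], "angular": [0, 0, 0], "gripper": 0.3}, {"translation": [0.2, 1.0, 0], "angular": [0, 0, 0], "gripper": 0.3}, {"translation": [0.2, 1.0, 0], "angular": [0, 0, 0], "gripper": 0.3}, {"translation": [0.2, 1.0, 0], "angular": [0, 0, 0], "gripper": 0.3}, {"translation": [0.15, 1.0, 0], "angular": [0, 0, 0], "gripper": 0.3}, {"translation": [0.1, 0.9, 0], "angular": [0, 0, 0], "gripper": 0.3}]}}

```text
t: 9.93
tool_pos: [0.4996, -0.2639, 0.1666]
tool_rot: [-3.118, 0.378, 0.004]
contact_force: [0.2, -0.2, 0.0]
opening: 0.0255
grip_force: 0.0
```

{"fn": "drive_tool", "kwargs": {"steps": [{"translation": [0, 0.5, 0], "angular": [0, 0, 0], "gripper": 0.3}, {"translation": [0, 0.1, 0.1], "angular": [0, 0, 0], "gripper": 0.3}, {"translation": [0, 0, 0.2], "angular": [0, 0, 0], "gripper": 0.3}, {"translation": [0, 0, 0], "angular": [0, 0, 0], "gripper": 0.3}]}}

```text
t: 10.42
tool_pos: [0.4949, -0.2837, 0.1546]
tool_rot: [-3.117, 0.375, 0.003]
contact_force: [0.0, -0.1, -0.4]
opening: 0.0255
grip_force: 0.0
```

```bash
python3 - <<'E'
from h import *
p=medal(2)-.001*rd(RY+90); p[2]=.067; go(p,RY)
E
```

```text
t 10.43 pos [ 0.4949 -0.2837  0.1546] yaw -13.73 F [ 0.  -0.1 -0.4] open 0.0255 grip 0.0
ang [-0.01   0.017  0.009] tr after turn [0.068 0.032 2.19 ] tr as is [0.073 0.035 2.19 ] q [-0.65 -0.02  1.81  0.    1.35  1.16]
```

{"fn": "drive_tool", "kwargs": {"steps": [{"translation": [0.07, 0.03, 0.3], "angular": [0, 0, 0], "gripper": 0.3}, {"translation": [0, 0, 0.5], "angular": [0, 0, 0], "gripper": 0.3}, {"translation": [0, 0, 0.6], "angular": [0, 0, 0], "gripper": 0.3}, {"translation": [0, 0, 0.5], "angular": [0, 0, 0], "gripper": 0.3}, {"translation": [0, 0, 0.25], "angular": [0, 0, 0], "gripper": 0.3}, {"translation": [0, 0, 0], "angular": [0, 0, 0], "gripper": 0.3}, {"translation": [0, 0, 0], "angular": [0, 0, 0], "gripper": 0.3}]}}

```text
t: 11.3
tool_pos: [0.4985, -0.2875, 0.071]
tool_rot: [3.118, -0.377, 0.002]
contact_force: [-0.3, -0.1, -0.4]
opening: 0.0258
grip_force: 0.0
```

{"fn": "drive_tool", "kwargs": {"steps": [{"translation": [0, 0, 0], "angular": [0, 0, 0], "gripper": 0.0}, {"translation": [0, 0, 0], "angular": [0, 0, 0], "gripper": 0.0}, {"translation": [0, 0, 0], "angular": [0, 0, 0], "gripper": 0.0}, {"translation": [0, 0, 0], "angular": [0, 0, 0], "gripper": 0.0}], "force": 60}}

```text
t: 11.8
tool_pos: [0.4987, -0.287, 0.0714]
tool_rot: [-3.119, 0.378, -0.003]
contact_force: [0.2, 2.6, 5.9]
opening: 0.0068
grip_force: 60.5
```

{"fn": "drive_tool", "kwargs": {"steps": [{"translation": [0, 0, -0.2], "angular": [0, 0, 0], "gripper": 0.0}, {"translation": [0, 0, -0.5], "angular": [0, 0, 0], "gripper": 0.0}, {"translation": [0, 0, -0.8], "angular": [0, 0, 0], "gripper": 0.0}, {"translation": [0, 0, -0.8], "angular": [0, 0, 0], "gripper": 0.0}, {"translation": [0, 0, -0.7], "angular": [0, 0, -0.38], "gripper": 0.0}, {"translation": [0, 0, -0.4], "angular": [0, 0, -0.37], "gripper": 0.0}, {"translation": [0, 0, 0], "angular": [0, 0, 0], "gripper": 0.0}]}}

```text
t: 12.68
tool_pos: [0.4986, -0.2881, 0.2091]
tool_rot: [3.131, -0.215, 0.006]
contact_force: [-0.2, -0.1, -2.1]
opening: 0.0071
grip_force: 59.7
```

```bash
python3 - <<'E'
from h import *
p=slot(2); p[2]=.20; print(p); go(p,BY)
im=ctrl.get_image("wrist"); held(im,2)
E
```

```text
[ 0.5146 -0.0187  0.2   ]
t 12.68 pos [ 0.4986 -0.2881  0.2091] yaw -7.85 F [-0.2 -0.1 -2.1] open 0.0071 grip 59.7
ang [ 0.022 -0.028 -0.007] tr after turn [-0.518 -6.727  0.229] tr as is [-0.525 -6.727  0.206] q [-0.65 -0.05  1.76 -0.    1.43  1.06]
held n 2393
-0.035 -0.02 1454 x [-0.0215  0.0238] y [-0.0036 -0.0001  0.0037]
-0.02 0 797 x [-0.0416  0.0428] y [-0.0038 -0.0001  0.004 ]
0 0.02 93 x [0.0407 0.0434] y [-0.0039 -0.      0.0037]
0.02 0.04 49 x [0.0407 0.0434] y [-0.0038  0.      0.0035]
```

{"fn": "drive_tool", "kwargs": {"steps": [{"translation": [-0.02, -0.4, 0], "angular": [0, 0, 0], "gripper": 0.0}, {"translation": [-0.1, -0.8, 0], "angular": [0, 0, 0], "gripper": 0.0}, {"translation": [-0.1, -0.95, 0.05], "angular": [0, 0, 0], "gripper": 0.0}, {"translation": [-0.1, -0.95, 0.05], "angular": [0, 0, 0], "gripper": 0.0}, {"translation": [-0.1, -0.95, 0.05], "angular": [0, 0, 0], "gripper": 0.0}, {"translation": [-0.05, -0.9, 0], "angular": [0, 0, 0], "gripper": 0.0}, {"translation": [0, -0.9, 0], "angular": [0, 0, 0], "gripper": 0.0}, {"translation": [0, -0.6, 0], "angular": [0, 0, 0], "gripper": 0.0}]}}

```text
t: 13.72
tool_pos: [0.5132, -0.0264, 0.1987]
tool_rot: [-3.134, 0.212, 0.004]
contact_force: [0.0, 0.3, -1.8]
opening: 0.0071
grip_force: 59.7
```

{"fn": "drive_tool", "kwargs": {"steps": [{"translation": [0, -0.25, 0], "angular": [0, 0, 0], "gripper": 0.0}, {"translation": [0, 0, 0.3], "angular": [0, 0, 0], "gripper": 0.0}, {"translation": [0, 0, 0.5], "angular": [0, 0, 0], "gripper": 0.0}, {"translation": [0, 0, 0.4], "angular": [0, 0, 0], "gripper": 0.0}, {"translation": [0, 0, 0.2], "angular": [0, 0, 0], "gripper": 0.0}, {"translation": [0, 0, 0], "angular": [0, 0, 0], "gripper": 0.0}]}}

```text
t: 14.48
tool_pos: [0.515, -0.0192, 0.1429]
tool_rot: [-3.134, 0.215, 0.003]
contact_force: [0.0, 0.1, -1.9]
opening: 0.0072
grip_force: 59.7
```

```bash
python3 - <<'E'
from h import *
p=slot(2); p[2]=.0834; go(p,BY)
im=ctrl.get_image("wrist"); held(im,2); edges(im,2)
E
```

```text
t 14.47 pos [ 0.515  -0.0192  0.1429] yaw -7.84 F [ 0.   0.1 -1.9] open 0.0072 grip 59.7
ang [-0.     0.015 -0.005] tr after turn [-0.012 -0.012  1.488] tr as is [-0.009 -0.012  1.488] q [-0.18 -0.14  1.95 -0.    1.33  1.53]
held n 2300
-0.035 -0.02 1319 x [-0.0213  0.0199] y [-0.004  -0.0005  0.0033]
-0.02 0 807 x [-0.04    0.0397] y [-0.0041 -0.0005  0.0032]
0 0.02 136 x [-0.048   0.0421] y [-0.0042 -0.0007  0.0027]
0.02 0.04 38 x [0.0404 0.042 ] y [-0.0042 -0.0017  0.002 ]
deck edges 2 -0.0072 0.0071 428 438
deck edges 2 -0.0061 0.0059 489 486
```

{"fn": "drive_tool", "kwargs": {"steps": [{"translation": [0, 0, 0.2], "angular": [0, 0, 0], "gripper": 0.0}, {"translation": [0, 0, 0.3], "angular": [0, 0, 0], "gripper": 0.0}, {"translation": [0, 0, 0.3], "angular": [0, 0, 0], "gripper": 0.0}, {"translation": [0, 0, 0.3], "angular": [0, 0, 0], "gripper": 0.0}, {"translation": [0, 0, 0.2], "angular": [0, 0, 0], "gripper": 0.0}, {"translation": [0, 0, 0.1], "angular": [0, 0, 0], "gripper": 0.0}, {"translation": [0, 0, 0.05], "angular": [0, 0, 0], "gripper": 0.0}]}}

```text
t: 15.4
tool_pos: [0.5157, -0.019, 0.086]
tool_rot: [3.134, -0.214, 0.0]
contact_force: [0.2, 0.5, -1.5]
opening: 0.0072
grip_force: 59.7
```

{"fn": "drive_tool", "kwargs": {"steps": [{"translation": [0, 0, 0.03], "angular": [0, 0, 0], "gripper": 0.0}, {"translation": [0, 0, 0.02], "angular": [0, 0, 0], "gripper": 0.0}, {"translation": [0, 0, 0], "angular": [0, 0, 0], "gripper": 0.0}]}}

```text
t: 15.78
tool_pos: [0.5157, -0.019, 0.0843]
tool_rot: [3.134, -0.214, 0.001]
contact_force: [-0.2, 0.5, -0.9]
opening: 0.0075
grip_force: 59.7
```

{"fn": "drive_tool", "kwargs": {"steps": [{"translation": [0, 0, 0.03], "angular": [0, 0, 0], "gripper": 0.0}, {"translation": [0, 0, 0], "angular": [0, 0, 0], "gripper": 0.0}]}}

```text
t: 16.02
tool_pos: [0.5159, -0.019, 0.0835]
tool_rot: [3.134, -0.214, 0.001]
contact_force: [-1.1, 1.3, 0.9]
opening: 0.0072
grip_force: 60.2
```

{"fn": "drive_tool", "kwargs": {"steps": [{"translation": [0, 0, 0.02], "angular": [0, 0, 0], "gripper": 0.0}, {"translation": [0, 0, 0], "angular": [0, 0, 0], "gripper": 0.1}, {"translation": [0, 0, 0], "angular": [0, 0, 0], "gripper": 0.25}, {"translation": [0, 0, 0], "angular": [0, 0, 0], "gripper": 0.3}, {"translation": [0, 0, -0.3], "angular": [0, 0, 0], "gripper": 0.3}, {"translation": [0, 0, -0.7], "angular": [0, 0, 0], "gripper": 0.3}, {"translation": [0, 0, -0.8], "angular": [0, 0, 0.37], "gripper": 0.3}, {"translation": [0, 0, -0.4], "angular": [0, 0, 0.38], "gripper": 0.3}]}}

```text
t: 17.02
tool_pos: [0.5168, -0.0192, 0.1734]
tool_rot: [3.118, -0.38, 0.007]
contact_force: [0.0, 0.3, 0.3]
opening: 0.0256
grip_force: 0.0
```

```bash
cat >> h.py <<'E'
def seated(im,k):
    P=pts(im); Z=P[...,2]; L=P-BC; x=L@rd(BY); y=L@rd(BY+90)
    m=(Z>.07)&(Z<.125)&(abs(y-(2-k)*.05)<.015)&(abs(x)<.05)&(im["color"][...,0].astype(int)-im["color"][...,2]>25)
    print("medal",k,"top",np.percentile(Z[m],[50,95]).round(4),"y",np.percentile(y[m],[3,50,97]).round(4),"x",np.percentile(x[m],[3,97]).round(4),m.sum())
E
python3 - <<'E'
from h import *
p=medal(3)-.001*rd(RY+90); p[2]=.069; print(p); go(p,RY)
im=ctrl.get_image("wrist"); seated(im,1); seated(im,2)
E
```

```text
[ 0.48652746 -0.32927218  0.069     ]
t 17.02 pos [ 0.5168 -0.0192  0.1734] yaw -13.91 F [0.  0.3 0.3] open 0.0256 grip 0.0
ang [-0.002 -0.03  -0.013] tr after turn [1.113 7.709 2.61 ] tr as is [1.117 7.707 2.613] q [-0.18 -0.17  1.92 -0.    1.38  1.63]
medal 1 top [0.1004 0.11  ] y [0.0429 0.045  0.0502] x [-0.0259  0.0422] 1309
medal 2 top [0.1051 0.11  ] y [-0.0086 -0.0042  0.0004] x [-0.0381  0.0424] 986
```

Medals 1 and 2 are seated, with their tops at 110 mm. Medal 3 is next.

{"fn": "drive_tool", "kwargs": {"steps": [{"translation": [0.05, 0.4, 0], "angular": [0, 0, 0], "gripper": 0.3}, {"translation": [0.15, 0.9, 0], "angular": [0, 0, 0], "gripper": 0.3}, {"translation": [0.2, 1.0, 0], "angular": [0, 0, 0], "gripper": 0.3}, {"translation": [0.2, 1.0, 0], "angular": [0, 0, 0], "gripper": 0.3}, {"translation": [0.2, 1.0, 0], "angular": [0, 0, 0], "gripper": 0.3}, {"translation": [0.2, 1.0, 0], "angular": [0, 0, 0], "gripper": 0.3}, {"translation": [0.1, 1.0, 0], "angular": [0, 0, 0], "gripper": 0.3}, {"translation": [0.0, 0.9, 0], "angular": [0, 0, 0], "gripper": 0.3}]}}

```text
t: 18.08
tool_pos: [0.4881, -0.311, 0.1685]
tool_rot: [-3.118, 0.378, 0.004]
contact_force: [0.3, 0.2, -0.5]
opening: 0.0257
grip_force: 0.0
```

{"fn": "drive_tool", "kwargs": {"steps": [{"translation": [0, 0.45, 0.1], "angular": [0, 0, 0], "gripper": 0.3}, {"translation": [0, 0.06, 0.2], "angular": [0, 0, 0], "gripper": 0.3}, {"translation": [0, 0, 0.1], "angular": [0, 0, 0], "gripper": 0.3}, {"translation": [0, 0, 0], "angular": [0, 0, 0], "gripper": 0.3}]}}

```text
t: 18.58
tool_pos: [0.4847, -0.3276, 0.1532]
tool_rot: [-3.118, 0.375, 0.002]
contact_force: [0.2, 0.2, 0.3]
opening: 0.0259
grip_force: 0.0
```

```bash
python3 - <<'E'
from h import *
p=medal(3)-.001*rd(RY+90); p[2]=.069; go(p,RY)
E
```

```text
t 18.57 pos [ 0.4847 -0.3276  0.1532] yaw -13.72 F [0.2 0.2 0.3] open 0.0259 grip 0.0
ang [-0.007  0.01   0.01 ] tr after turn [0.055 0.03  2.104] tr as is [0.058 0.032 2.104] q [-0.72  0.02  1.78  0.    1.34  1.09]
```

{"fn": "drive_tool", "kwargs": {"steps": [{"translation": [0.06, 0.03, 0.3], "angular": [0, 0, 0], "gripper": 0.3}, {"translation": [0, 0, 0.5], "angular": [0, 0, 0], "gripper": 0.3}, {"translation": [0, 0, 0.6], "angular": [0, 0, 0], "gripper": 0.3}, {"translation": [0, 0, 0.5], "angular": [0, 0, 0], "gripper": 0.3}, {"translation": [0, 0, 0.22], "angular": [0, 0, 0], "gripper": 0.3}, {"translation": [0, 0, 0], "angular": [0, 0, 0], "gripper": 0.3}, {"translation": [0, 0, 0], "angular": [0, 0, 0], "gripper": 0.3}]}}

```text
t: 19.45
tool_pos: [0.4874, -0.3312, 0.0703]
tool_rot: [3.118, -0.378, 0.002]
contact_force: [0.7, 0.2, 0.2]
opening: 0.0256
grip_force: 0.0
```

{"fn": "drive_tool", "kwargs": {"steps": [{"translation": [0, 0, 0], "angular": [0, 0, 0], "gripper": 0.0}, {"translation": [0, 0, 0], "angular": [0, 0, 0], "gripper": 0.0}, {"translation": [0, 0, 0], "angular": [0, 0, 0], "gripper": 0.0}, {"translation": [0, 0, 0], "angular": [0, 0, 0], "gripper": 0.0}], "force": 60}}

```text
t: 19.95
tool_pos: [0.4876, -0.3306, 0.0706]
tool_rot: [-3.119, 0.377, -0.003]
contact_force: [0.5, 3.7, 6.2]
opening: 0.0071
grip_force: 60.2
```

{"fn": "drive_tool", "kwargs": {"steps": [{"translation": [0, 0, -0.2], "angular": [0, 0, 0], "gripper": 0.0}, {"translation": [0, 0, -0.5], "angular": [0, 0, 0], "gripper": 0.0}, {"translation": [0, 0, -0.8], "angular": [0, 0, 0], "gripper": 0.0}, {"translation": [0, 0, -0.8], "angular": [0, 0, 0], "gripper": 0.0}, {"translation": [0, 0, -0.7], "angular": [0, 0, -0.38], "gripper": 0.0}, {"translation": [0, 0, -0.4], "angular": [0, 0, -0.37], "gripper": 0.0}, {"translation": [0, 0, 0], "angular": [0, 0, 0], "gripper": 0.0}]}}

```text
t: 20.82
tool_pos: [0.4876, -0.3318, 0.2084]
tool_rot: [3.131, -0.215, 0.006]
contact_force: [-0.4, -0.9, -1.5]
opening: 0.0071
grip_force: 59.4
```

```bash
python3 - <<'E'
from h import *
p=slot(3); p[2]=.20; print(p); go(p,BY)
im=ctrl.get_image("wrist"); held(im,3)
E
```

```text
[ 0.50781422 -0.06823739  0.2       ]
t 20.82 pos [ 0.4876 -0.3318  0.2084] yaw -7.85 F [-0.4 -0.9 -1.5] open 0.0071 grip 59.4
ang [ 0.024 -0.029 -0.007] tr after turn [-0.393 -6.597  0.211] tr as is [-0.4   -6.598  0.187] q [-0.72 -0.02  1.72 -0.    1.43  0.98]
held n 2436
-0.035 -0.02 1532 x [-0.0201  0.026 ] y [-0.0038 -0.      0.0037]
-0.02 0 770 x [-0.04   0.044] y [-0.0037 -0.      0.004 ]
0 0.02 88 x [0.042  0.0447] y [-0.0039  0.      0.0037]
0.02 0.04 46 x [0.0422 0.0447] y [-0.0037 -0.0003  0.0036]
```

{"fn": "drive_tool", "kwargs": {"steps": [{"translation": [-0.02, -0.4, 0], "angular": [0, 0, 0], "gripper": 0.0}, {"translation": [-0.1, -0.8, 0], "angular": [0, 0, 0], "gripper": 0.0}, {"translation": [-0.1, -0.95, 0.05], "angular": [0, 0, 0], "gripper": 0.0}, {"translation": [-0.1, -0.95, 0.05], "angular": [0, 0, 0], "gripper": 0.0}, {"translation": [-0.08, -0.95, 0.05], "angular": [0, 0, 0], "gripper": 0.0}, {"translation": [0, -0.9, 0], "angular": [0, 0, 0], "gripper": 0.0}, {"translation": [0, -0.9, 0], "angular": [0, 0, 0], "gripper": 0.0}, {"translation": [0, -0.55, 0], "angular": [0, 0, 0], "gripper": 0.0}]}}

```text
t: 21.88
tool_pos: [0.5047, -0.0723, 0.1979]
tool_rot: [-3.134, 0.212, 0.004]
contact_force: [0.4, -0.9, -1.4]
opening: 0.0069
grip_force: 59.5
```

{"fn": "drive_tool", "kwargs": {"steps": [{"translation": [0, -0.2, 0], "angular": [0, 0, 0], "gripper": 0.0}, {"translation": [0, 0, 0.3], "angular": [0, 0, 0], "gripper": 0.0}, {"translation": [0, 0, 0.5], "angular": [0, 0, 0], "gripper": 0.0}, {"translation": [0, 0, 0.4], "angular": [0, 0, 0], "gripper": 0.0}, {"translation": [0, 0, 0.2], "angular": [0, 0, 0], "gripper": 0.0}, {"translation": [0, 0, 0], "angular": [0, 0, 0], "gripper": 0.0}]}}

```text
t: 22.62
tool_pos: [0.5062, -0.0671, 0.1421]
tool_rot: [-3.134, 0.215, 0.003]
contact_force: [0.2, -0.5, -1.2]
opening: 0.0068
grip_force: 59.4
```

```bash
python3 - <<'E'
from h import *
p=slot(3); p[2]=.0826; go(p,BY)
im=ctrl.get_image("wrist"); held(im,3); edges(im,3)
E
```

```text
t 22.62 pos [ 0.5062 -0.0671  0.1421] yaw -7.84 F [ 0.2 -0.5 -1.2] open 0.0068 grip 59.4
ang [-0.002  0.015 -0.005] tr after turn [0.045 0.022 1.487] tr as is [0.048 0.022 1.487] q [-0.28 -0.15  1.96 -0.    1.33  1.43]
held n 2362
-0.035 -0.02 1386 x [-0.0203  0.022 ] y [-0.004  -0.0005  0.0033]
-0.02 0 837 x [-0.0394  0.0418] y [-0.0042 -0.0005  0.0032]
0 0.02 102 x [0.0395 0.0434] y [-0.0042 -0.001   0.0027]
0.02 0.04 37 x [0.0418 0.0433] y [-0.0042 -0.0017  0.0019]
deck edges 3 -0.0558 -0.0416 473 415
deck edges 3 -0.0556 -0.0443 524 481
```

{"fn": "drive_tool", "kwargs": {"steps": [{"translation": [0.02, 0.04, 0.2], "angular": [0, 0, 0], "gripper": 0.0}, {"translation": [0, 0, 0.3], "angular": [0, 0, 0], "gripper": 0.0}, {"translation": [0, 0, 0.3], "angular": [0, 0, 0], "gripper": 0.0}, {"translation": [0, 0, 0.3], "angular": [0, 0, 0], "gripper": 0.0}, {"translation": [0, 0, 0.2], "angular": [0, 0, 0], "gripper": 0.0}, {"translation": [0, 0, 0.1], "angular": [0, 0, 0], "gripper": 0.0}, {"translation": [0, 0, 0.07], "angular": [0, 0, 0], "gripper": 0.0}, {"translation": [0, 0, 0], "angular": [0, 0, 0], "gripper": 0.0}]}}

```text
t: 23.68
tool_pos: [0.5075, -0.0687, 0.0846]
tool_rot: [3.134, -0.214, 0.0]
contact_force: [0.4, 1.0, -1.1]
opening: 0.0068
grip_force: 59.5
```

{"fn": "drive_tool", "kwargs": {"steps": [{"translation": [0, 0, 0.03], "angular": [0, 0, 0], "gripper": 0.0}, {"translation": [0, 0, 0.03], "angular": [0, 0, 0], "gripper": 0.0}, {"translation": [0, 0, 0], "angular": [0, 0, 0], "gripper": 0.0}]}}

```text
t: 24.05
tool_pos: [0.5077, -0.0688, 0.0827]
tool_rot: [3.134, -0.214, 0.001]
contact_force: [-0.4, -0.4, 1.6]
opening: 0.0069
grip_force: 59.8
```

Medal 3 is seated. I'll release it, rise, turn 90° for the bar, and measure the bar.

{"fn": "drive_tool", "kwargs": {"steps": [{"translation": [0, 0, 0], "angular": [0, 0, 0], "gripper": 0.1}, {"translation": [0, 0, 0], "angular": [0, 0, 0], "gripper": 0.25}, {"translation": [0, 0, 0], "angular": [0, 0, 0], "gripper": 0.3}, {"translation": [0, 0, -0.3], "angular": [0, 0, 0], "gripper": 0.3}, {"translation": [0, 0, -0.7], "angular": [0, 0, 0], "gripper": 0.3}, {"translation": [0, 0, -0.8], "angular": [0, 0, -0.5], "gripper": 0.3}, {"translation": [0, 0, -0.8], "angular": [0, 0, -1], "gripper": 0.3}, {"translation": [0, 0, -0.8], "angular": [0, 0, -1], "gripper": 0.3}]}}

```text
t: 25.05
tool_pos: [0.5075, -0.0687, 0.2202]
tool_rot: [3.123, 0.341, 0.002]
contact_force: [1.1, -0.5, -1.1]
opening: 0.0258
grip_force: 0.0
```

{"fn": "drive_tool", "kwargs": {"steps": [{"translation": [0, 0, -0.8], "angular": [0, 0, -1], "gripper": 0.5}, {"translation": [0, 0, -0.8], "angular": [0, 0, -1], "gripper": 0.5}, {"translation": [0, 0, -0.7], "angular": [0, 0, -1], "gripper": 0.5}, {"translation": [0, 0, 0], "angular": [0, 0, -1], "gripper": 0.5}, {"translation": [0, 0, 0], "angular": [0, 0, -1], "gripper": 0.5}, {"translation": [0, 0, 0], "angular": [0, 0, -1], "gripper": 0.5}, {"translation": [0, 0, 0], "angular": [0, 0, -1], "gripper": 0.5}, {"translation": [0, 0, 0], "angular": [0, 0, -1], "gripper": 0.5}]}}

```text
t: 26.05
tool_pos: [0.5073, -0.0686, 0.3111]
tool_rot: [2.467, 1.944, 0.001]
contact_force: [0.4, 0.4, 0.8]
opening: 0.0424
grip_force: 0.0
```

{"fn": "drive_tool", "kwargs": {"steps": [{"translation": [0, 0, 0], "angular": [0, 0, -0.75], "gripper": 0.5}, {"translation": [0, 0, 0], "angular": [0, 0, 0], "gripper": 0.5}]}}

```text
t: 26.3
tool_pos: [0.5074, -0.0687, 0.311]
tool_rot: [2.368, 2.063, 0.001]
contact_force: [-0.2, 0.4, 0.5]
opening: 0.0428
grip_force: 0.0
```

```bash
cat >> h.py <<'E'
def bar(th):  # world position of bar middle
    e=np.radians(th)+np.arctan2(21,164); r=np.hypot(.164,.021)
    return BC+(.065-r*np.cos(e))*rd(BY)+[0,0,.088+r*np.sin(e)]
def loc(P): L=P-BC; return L@rd(BY),L@rd(BY+90),P[...,2]
def barpts(im):
    P=pts(im); x,y,z=loc(P); g=im["color"].max(-1)
    m=(abs(y)<.035)&(z>.19)&(z<.275)&(x>.08)&(x<.17)&(g<95)
    print("bar n",m.sum(),"x",np.percentile(x[m],[3,50,97]).round(4),"z",np.percentile(z[m],[3,50,97]).round(4))
    m=(abs(y)<.06)&(z>.19)&(z<.275)&(x>.08)&(x<.17)&(g<95)
    print("  y ext",np.percentile(y[m],[1,99]).round(4))
E
python3 - <<'E'
from h import *
print("bar105",bar(105),"box x",loc(bar(105)))
p=bar(105); p[2]=.30-.0187; go(p,BY+90)
w=ctrl.get_image("wrist"); barpts(w); save(w,"w4.png",None,1.2)
barpts(dict(np.load("top.npz")))
t=ctrl.get_image("top"); [seated(t,k) for k in(1,2,3)]; barpts(t)
s=ctrl.get_image("scene"); barpts(s); save(s,"s4.png",(100,80,440,310),2.2)
E
```

```text
bar105 [ 0.64114898 -0.03603505  0.24097664] box x (np.float64(0.12773076574888387), np.float64(6.65097927139542e-18), array(0.24097664))
t 26.3 pos [ 0.5074 -0.0687  0.311 ] yaw 82.12 F [-0.2  0.4  0.5] open 0.0428 grip 0.0
ang [ 0.007  0.001 -0.01 ] tr after turn [1.262 3.202 0.742] tr as is [1.267 3.2   0.745] q [-0.28 -0.26  1.77 -0.    1.63 -0.14]
bar n 1312 x [0.1257 0.1281 0.133 ] z [0.2401 0.245  0.2468]
  y ext [-0.0477  0.0491]
bar n 108 x [0.1255 0.1284 0.1337] z [0.2417 0.2443 0.2477]
  y ext [-0.048   0.0478]
medal 1 top [0.0966 0.11  ] y [0.043  0.0445 0.05  ] x [-0.0451  0.0257] 88
medal 2 top [0.1045 0.1105] y [-0.0078 -0.005  -0.0013] x [-0.0451  0.037 ] 98
medal 3 top [0.0867 0.1006] y [-0.0544 -0.0518 -0.049 ] x [-0.0469 -0.0292] 25Traceback (most recent call last):
  File "<stdin>", line 6, in <module>
  File "h.py", line 52, in barpts
    print("bar n",m.sum(),"x",np.percentile(x[m],[3,50,97]).round(4),"z",np.percentile(z[m],[3,50,97]).round(4))
                              ~~~~~~~~~~~~~^^^^^^^^^^^^^^^^
    return _quantile_unchecked(
        a, q, axis, out, overwrite_input, method, keepdims, weights)
    return _ureduce(a,
                    func=_quantile_ureduce_func,
    ...<5 lines>...
                    overwrite_input=overwrite_input,
                    method=method)
    r = func(a, **kwargs)
    result = _quantile(arr,
                       quantiles=q,
    ...<2 lines>...
                       out=out,
                       weights=wgt)
    slices_having_nans = np.isnan(arr[-1, ...])
                                  ~~~^^^^^^^^^
IndexError: index -1 is out of bounds for axis 0 with size 0
```

The bar is where the model puts it (box x 0.128, z 0.241). I'll move above it and lower the open fingers around it.

{"fn": "drive_tool", "kwargs": {"steps": [{"translation": [0.15, 0.4, 0], "angular": [0, 0, 0], "gripper": 0.5}, {"translation": [0.25, 0.7, 0], "angular": [0, 0, 0], "gripper": 0.5}, {"translation": [0.35, 0.8, 0], "angular": [0, 0, 0], "gripper": 0.5}, {"translation": [0.35, 0.8, 0], "angular": [0, 0, 0], "gripper": 0.5}, {"translation": [0.17, 0.5, 0], "angular": [0, 0, 0], "gripper": 0.5}, {"translation": [0, 0, 0], "angular": [0, 0, 0], "gripper": 0.5}, {"translation": [0, 0, 0], "angular": [0, 0, 0], "gripper": 0.5}]}}

```text
t: 27.28
tool_pos: [0.6406, -0.0359, 0.3102]
tool_rot: [-2.368, -2.064, 0.001]
contact_force: [-0.5, -0.6, -0.1]
opening: 0.0424
grip_force: 0.0
```

```bash
python3 - <<'E'
from h import *
p=bar(105); p[2]-=.0187; go(p,BY+90)
w=ctrl.get_image("wrist"); barpts(w)
t=ctrl.get_image("top"); [seated(t,k) for k in(1,2,3)]
s=ctrl.get_image("scene"); save(s,"s4.png",(100,60,440,310),2.2)
E
```

```text
t 27.27 pos [ 0.6406 -0.0359  0.3102] yaw 82.16 F [-0.5 -0.6 -0.1] open 0.0424 grip 0.0
ang [-0.003  0.001 -0.005] tr after turn [-0.003  0.014  2.197] tr as is [-2.000e-03  1.500e-02  2.197e+00] q [-0.17  0.06  1.48 -0.    1.61 -0.03]
bar n 914 x [0.1263 0.1304 0.1347] z [0.2422 0.2452 0.2467]
  y ext [-0.0455  0.0498]Traceback (most recent call last):
  File "<stdin>", line 4, in <module>
  File "h.py", line 44, in seated
    print("medal",k,"top",np.percentile(Z[m],[50,95]).round(4),"y",np.percentile(y[m],[3,50,97]).round(4),"x",np.percentile(x[m],[3,97]).round(4),m.sum())
                          ~~~~~~~~~~~~~^^^^^^^^^^^^^^
    return _quantile_unchecked(
        a, q, axis, out, overwrite_input, method, keepdims, weights)
    return _ureduce(a,
                    func=_quantile_ureduce_func,
    ...<5 lines>...
                    overwrite_input=overwrite_input,
                    method=method)
    r = func(a, **kwargs)
    result = _quantile(arr,
                       quantiles=q,
    ...<2 lines>...
                       out=out,
                       weights=wgt)
    slices_having_nans = np.isnan(arr[-1, ...])
                                  ~~~^^^^^^^^^
IndexError: index -1 is out of bounds for axis 0 with size 0
```

{"fn": "drive_tool", "kwargs": {"steps": [{"translation": [0, 0.04, 0.3], "angular": [0, 0, 0], "gripper": 0.5}, {"translation": [0, 0, 0.5], "angular": [0, 0, 0], "gripper": 0.5}, {"translation": [0, 0, 0.6], "angular": [0, 0, 0], "gripper": 0.5}, {"translation": [0, 0, 0.5], "angular": [0, 0, 0], "gripper": 0.5}, {"translation": [0, 0, 0.25], "angular": [0, 0, 0], "gripper": 0.5}, {"translation": [0, 0, 0], "angular": [0, 0, 0], "gripper": 0.5}]}}

```text
t: 28.12
tool_pos: [0.6421, -0.0359, 0.2228]
tool_rot: [-2.366, -2.064, 0.002]
contact_force: [0.0, 0.5, 0.2]
opening: 0.043
grip_force: 0.0
```

```bash
python3 - <<'E'
from h import *
p=bar(105); p[2]-=.0187; go(p,BY+90)
s=ctrl.get_image("scene"); save(s,"s4.png",(100,60,440,310),2.2)
E
```

```text
t 28.12 pos [ 0.6421 -0.0359  0.2228] yaw 82.19 F [0.  0.5 0.2] open 0.043 grip 0.0
ang [-0.015 -0.001 -0.001] tr after turn [-0.008 -0.024  0.014] tr as is [-0.008 -0.024  0.014] q [-0.17  0.1   1.58  0.    1.47 -0.04]
```

View pics/s4.png

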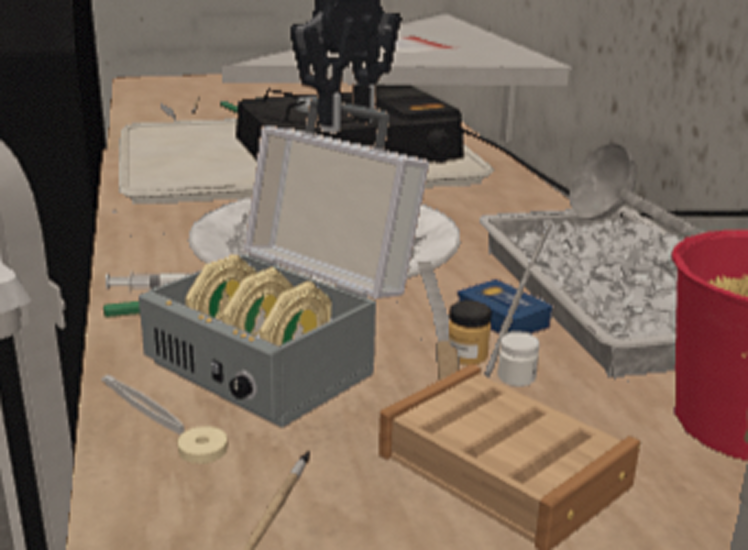

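The scene view shows all three medals upright in slots 1 to 3 at (220,285), (255,300) and (297,310). The rack is empty and the fingers straddle the bar at (345,110). Closing now.

{"fn": "drive_tool", "kwargs": {"steps": [{"translation": [0, 0, 0], "angular": [0, 0, 0], "gripper": 0.0}, {"translation": [0, 0, 0], "angular": [0, 0, 0], "gripper": 0.0}, {"translation": [0, 0, 0], "angular": [0, 0, 0], "gripper": 0.0}, {"translation": [0, 0, 0], "angular": [0, 0, 0], "gripper": 0.0}, {"translation": [0, 0, 0], "angular": [0, 0, 0], "gripper": 0.0}], "force": 40}}

```text
t: 28.8
tool_pos: [0.6436, -0.0361, 0.2254]
tool_rot: [2.366, 2.064, 0.003]
contact_force: [3.5, 0.1, 5.0]
opening: 0.0084
grip_force: 39.2
```

```bash
cat > arc.py <<'E'
from h import *
import sys
th1,n,tilt=float(sys.argv[1]),int(sys.argv[2]),float(sys.argv[3])  # end angle, rows, total tilt (deg)
go(bar(105),BY+90)
o=ctrl.get_obs(); R=Ro.from_rotvec(o["tool_rot"]); p=np.array(o["tool_pos"])
g=p-.0187*R.as_matrix()[:,2]
x,y,z=loc(g); e=np.degrees(np.arctan2(z-.088,.065-x)); th0=e-np.degrees(np.arctan2(21,164))
print("grip pt box",x.round(4),y.round(4),z.round(4),"hood",th0.round(2),"r",np.hypot(z-.088,.065-x).round(4))
r0=np.hypot(z-.088,.065-x); off=g-bar(th0)
wx=round(-tilt/n/8,2)
for i in range(1,n+1):
    s=i/n; th=th0+(th1-th0)*s
    Rn=R*Ro.from_rotvec([wx*8,0,0],degrees=True)
    tgt=bar(th)+off*(1-s)+.0187*Rn.as_matrix()[:,2]
    d=np.round(R.inv().apply(tgt-p)/.04,2); p=p+R.apply(d*.04); R=Rn
    print(i,round(th,1),d.tolist(),wx)
E
python3 arc.py 40 20 30
```

```text
t 28.8 pos [ 0.6436 -0.0361  0.2254] yaw 82.19 F [3.5 0.1 5. ] open 0.0084 grip 39.2
ang [ 0.021  0.    -0.001] tr after turn [-0.007 -0.06  -0.389] tr as is [-0.007 -0.059 -0.389] q [-0.17  0.1   1.57  0.    1.47 -0.04]
grip pt box 0.1301 0.0003 0.2441 hood 105.34 r 0.1691
1 102.1 [-0.0, -0.21, -0.08] -0.19
2 98.8 [-0.0, -0.21, -0.08] -0.19
3 95.5 [-0.0, -0.22, -0.06] -0.19
4 92.3 [-0.0, -0.21, -0.06] -0.19
5 89.0 [-0.0, -0.22, -0.06] -0.19
6 85.7 [-0.0, -0.22, -0.04] -0.19
7 82.5 [-0.0, -0.22, -0.04] -0.19
8 79.2 [-0.0, -0.22, -0.04] -0.19
9 75.9 [-0.0, -0.23, -0.02] -0.19
10 72.7 [-0.0, -0.22, -0.02] -0.19
11 69.4 [-0.0, -0.23, -0.01] -0.19
12 66.1 [-0.0, -0.23, -0.01] -0.19
13 62.9 [-0.0, -0.22, 0.01] -0.19
14 59.6 [-0.01, -0.23, 0.01] -0.19
15 56.3 [0.0, -0.22, 0.01] -0.19
16 53.1 [0.0, -0.23, 0.03] -0.19
17 49.8 [0.0, -0.22, 0.03] -0.19
18 46.5 [0.0, -0.23, 0.03] -0.19
19 43.3 [0.0, -0.22, 0.05] -0.19
20 40.0 [0.0, -0.22, 0.05] -0.19
```

{"fn": "drive_tool", "kwargs": {"steps": [{"translation": [0, -0.1, -0.04], "angular": [-0.1, 0, 0], "gripper": 0.0}, {"translation": [0, -0.21, -0.08], "angular": [-0.19, 0, 0], "gripper": 0.0}, {"translation": [0, -0.21, -0.08], "angular": [-0.19, 0, 0], "gripper": 0.0}, {"translation": [0, -0.22, -0.07], "angular": [-0.19, 0, 0], "gripper": 0.0}, {"translation": [0, -0.21, -0.06], "angular": [-0.19, 0, 0], "gripper": 0.0}, {"translation": [0, -0.22, -0.06], "angular": [-0.19, 0, 0], "gripper": 0.0}, {"translation": [0, -0.22, -0.05], "angular": [-0.19, 0, 0], "gripper": 0.0}, {"translation": [0, -0.11, -0.02], "angular": [-0.1, 0, 0], "gripper": 0.0}]}}

```text
t: 29.8
tool_pos: [0.5821, -0.0277, 0.2384]
tool_rot: [2.255, 1.967, 0.187]
contact_force: [1.2, 0.0, 5.8]
opening: 0.0084
grip_force: 39.4
```

```bash
sed -i 's/off\*(1-s)/off/' arc.py; python3 arc.py 40 14 22
```

```text
t 29.8 pos [ 0.5821 -0.0277  0.2384] yaw 82.19 F [1.2 0.  5.8] open 0.0084 grip 39.4
ang [ 1.358e+00  2.000e-03 -1.000e-03] tr after turn [-0.006  1.491 -0.065] tr as is [-0.006  1.477  0.218] q [-0.18 -0.18  1.83  0.01  1.3  -0.04]
grip pt box 0.0645 0.0002 0.2568 hood 82.55 r 0.1688
1 79.5 [-0.0, -0.2, -0.04] -0.2
2 76.5 [-0.0, -0.21, -0.03] -0.2
3 73.4 [-0.0, -0.2, -0.02] -0.2
4 70.4 [-0.0, -0.21, -0.02] -0.2
5 67.4 [-0.0, -0.2, -0.01] -0.2
6 64.3 [-0.0, -0.21, -0.01] -0.2
7 61.3 [-0.0, -0.21, -0.0] -0.2
8 58.2 [-0.0, -0.2, 0.0] -0.2
9 55.2 [-0.0, -0.21, 0.01] -0.2
10 52.2 [-0.0, -0.2, 0.01] -0.2
11 49.1 [-0.0, -0.21, 0.02] -0.2
12 46.1 [-0.0, -0.2, 0.03] -0.2
13 43.0 [-0.0, -0.21, 0.03] -0.2
14 40.0 [-0.0, -0.2, 0.04] -0.2
```

{"fn": "drive_tool", "kwargs": {"steps": [{"translation": [0, -0.15, -0.03], "angular": [-0.15, 0, 0], "gripper": 0.0}, {"translation": [0, -0.21, -0.03], "angular": [-0.2, 0, 0], "gripper": 0.0}, {"translation": [0, -0.2, -0.03], "angular": [-0.2, 0, 0], "gripper": 0.0}, {"translation": [0, -0.21, -0.02], "angular": [-0.2, 0, 0], "gripper": 0.0}, {"translation": [0, -0.2, -0.01], "angular": [-0.2, 0, 0], "gripper": 0.0}, {"translation": [0, -0.21, -0.01], "angular": [-0.2, 0, 0], "gripper": 0.0}, {"translation": [0, -0.21, 0], "angular": [-0.2, 0, 0], "gripper": 0.0}, {"translation": [0, -0.2, 0], "angular": [-0.2, 0, 0], "gripper": 0.0}]}}

```text
t: 30.8
tool_pos: [0.5196, -0.0191, 0.2238]
tool_rot: [2.12, 1.85, 0.377]
contact_force: [0.9, -0.7, 2.6]
opening: 0.0084
grip_force: 41.2
```

```bash
python3 arc.py 40 8 10
```

```text
t 30.8 pos [ 0.5196 -0.0191  0.2238] yaw 82.19 F [ 0.9 -0.7  2.6] open 0.0084 grip 41.2
ang [ 2.884e+00  1.000e-03 -1.000e-03] tr after turn [-0.006  3.067 -0.43 ] tr as is [-0.006  2.99   0.807] q [-0.19 -0.48  2.12  0.02  1.1  -0.06]
grip pt box -0.0023 0.0003 0.241 hood 58.96 r 0.1671
1 56.6 [-0.0, -0.16, 0.01] -0.16
2 54.2 [-0.0, -0.16, 0.0] -0.16
3 51.9 [-0.0, -0.16, 0.02] -0.16
4 49.5 [-0.0, -0.16, 0.01] -0.16
5 47.1 [-0.0, -0.16, 0.02] -0.16
6 44.7 [-0.0, -0.16, 0.02] -0.16
7 42.4 [-0.0, -0.16, 0.03] -0.16
8 40.0 [0.0, -0.16, 0.02] -0.16
```

{"fn": "drive_tool", "kwargs": {"steps": [{"translation": [0, -0.16, 0.01], "angular": [-0.16, 0, 0], "gripper": 0.0}, {"translation": [0, -0.16, 0.01], "angular": [-0.16, 0, 0], "gripper": 0.0}, {"translation": [0, -0.16, 0.01], "angular": [-0.16, 0, 0], "gripper": 0.0}, {"translation": [0, -0.16, 0.02], "angular": [-0.16, 0, 0], "gripper": 0.0}, {"translation": [0, -0.16, 0.02], "angular": [-0.16, 0, 0], "gripper": 0.0}, {"translation": [0, -0.16, 0.02], "angular": [-0.16, 0, 0], "gripper": 0.0}, {"translation": [0, -0.1, 0.02], "angular": [-0.1, 0, 0], "gripper": 0.0}, {"translation": [0, 0, 0], "angular": [0, 0, 0], "gripper": 0.0}]}}

```text
t: 31.8
tool_pos: [0.4847, -0.0143, 0.2018]
tool_rot: [2.021, 1.763, 0.499]
contact_force: [-3.2, -0.3, 3.0]
opening: 0.0083
grip_force: 41.0
```

```bash
python3 - <<'E'
import sys; sys.argv=["arc",'40','2','0']; exec(open("arc.py").read())
for nme in("scene","wrist","top"):
    im=ctrl.get_image(nme); np.savez("f_"+nme,**im)
    x,y,z=loc(pts(im))
    # hood top face (shut: plane 42 mm above the hinge line area): angle from profile near the sides, away from gripper
    for a,b in((-.085,-.06),(.06,.085)):
        m=(y>a)&(y<b)&(z>.115)&(z<.24)&(x>-.1)&(x<.075)
        if m.sum()<40: continue
        X,Z=.065-x[m],z[m]-.088; t=np.radians(40); u=X*np.cos(t)+Z*np.sin(t); v=-X*np.sin(t)+Z*np.cos(t)
        k=(v>.03)&(v<.055)&(u>.01)&(u<.12); s=np.polyfit(u[k],v[k],1) if k.sum()>30 else 0
        print(nme,a,m.sum(),k.sum(),"slope deg",np.degrees(np.arctan(s[0])).round(2) if k.sum()>30 else None, np.median(v[k]).round(4) if k.any() else None)
    if nme=="scene": save(im,"s5.png",(100,60,440,310),2.2)
E
```

```text
t 31.8 pos [ 0.4847 -0.0143  0.2018] yaw 82.19 F [-3.2 -0.3  3. ] open 0.0083 grip 41.0
ang [ 3.952e+00  1.000e-03 -1.000e-03] tr after turn [-0.007  3.947 -0.978] tr as is [-0.006  3.874  1.236] q [-0.2  -0.69  2.32  0.04  0.97 -0.08]
grip pt box -0.04 0.0003 0.2178 hood 43.73 r 0.1669
1 41.9 [-0.0, -0.13, 0.02] -0.0
2 40.0 [-0.0, -0.14, 0.02] -0.0
scene -0.085 242 0 slope deg None None
scene 0.06 134 0 slope deg None None
wrist -0.085 142 34 slope deg 2.6 0.0467
wrist 0.06 3800 268 slope deg 2.61 0.0482
top -0.085 384 224 slope deg 2.71 0.0467
top 0.06 408 236 slope deg 2.78 0.0471
```

View pics/s5.png

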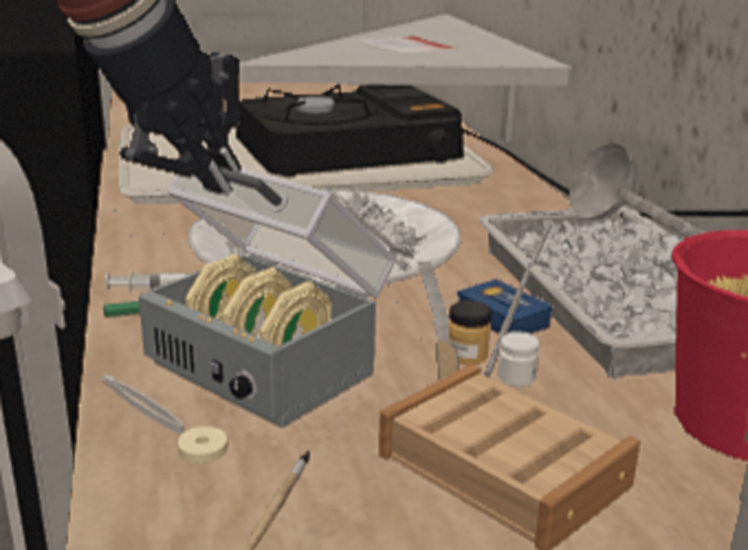

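The scene view shows the hood held part-open over three upright medals. It measures about 42.7°, so I'll lower it another 2.8°.

{"fn": "drive_tool", "kwargs": {"steps": [{"translation": [0, -0.1, 0.01], "angular": [0, 0, 0], "gripper": 0.0}, {"translation": [0, -0.11, 0.02], "angular": [0, 0, 0], "gripper": 0.0}, {"translation": [0, 0, 0], "angular": [0, 0, 0], "gripper": 0.0}, {"translation": [0, 0, 0], "angular": [0, 0, 0], "gripper": 0.0}, {"translation": [0, 0, 0], "angular": [0, 0, 0], "gripper": 0.0}, {"translation": [0, 0, 0], "angular": [0, 0, 0], "gripper": 0.0}]}}

```text
t: 32.7
tool_pos: [0.4785, -0.0135, 0.196]
tool_rot: [2.022, 1.764, 0.498]
contact_force: [1.0, -2.0, -1.5]
opening: 0.0084
grip_force: 40.7
```

```bash
python3 - <<'E'
import sys; sys.argv=["arc",'40','1','0']; exec(open("arc.py").read())
im=ctrl.get_image("top"); x,y,z=loc(pts(im))
for a,b in((-.085,-.06),(.06,.085)):
    m=(y>a)&(y<b)&(z>.115)&(z<.24)&(x>-.1)&(x<.075)
    X,Z=.065-x[m],z[m]-.088; t=np.radians(40); u=X*np.cos(t)+Z*np.sin(t); v=-X*np.sin(t)+Z*np.cos(t)
    k=(v>.03)&(v<.055)&(u>.01)&(u<.12); s=np.polyfit(u[k],v[k],1); print("hood",40+np.degrees(np.arctan(s[0])).round(2),k.sum(),np.median(v[k]).round(4))
E
```

```text
t 32.7 pos [ 0.4785 -0.0135  0.196 ] yaw 82.19 F [ 1.  -2.  -1.5] open 0.0084 grip 40.7
ang [ 3.945e+00 -0.000e+00 -1.000e-03] tr after turn [-0.008  4.104 -1.125] tr as is [-0.007  4.086  1.189] q [-0.21 -0.71  2.33  0.04  0.97 -0.08]
grip pt box -0.0462 0.0003 0.2119 hood 40.79 r 0.1665
1 40.0 [-0.0, -0.06, 0.01] -0.0
hood 39.61 241 0.0426
hood 39.8 249 0.0427
```

The hood is at about 40°, held steady and under low force. Handing in.

```bash
python3 -c "
from station import ctrl; print(ctrl.finish_job())"
```

```text
the job is handed in; nothing more can be done
None
```

I moved the three medals, left to right, to the bottom of slots 1, 2 and 3, all upright, and handed the job in at about 33 s with the gripper still holding the hood about 40° open (camera 39.7°, arm pose 40.8°).

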